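# Put the bicycle tools back in their foam trays

### The arm

A 7-joint arm with a two-finger parallel gripper is mounted at the origin on the work surface. World frame = base frame: x ahead of the robot, y to its left, z up, the work surface at z = 0. Lengths are in m, angles in rad, forces in N, time in s.
With the tool pointing down it reaches from about 0.425 to 0.925 m from the base axis. Payload 6.8 kg.
Tool frame: the origin (TCP) lies on the front face of the gripper's body, between the roots of the fingers; the fingertips stand 73 mm ahead of it and the grasp point (between the pads) lies 54 mm ahead of it; z points along the fingers, y is the line along which they close (so a half turn about z gives the same grasp; the last joint's range is limited). The gripper opens to 85 mm and grips with 20 to 120 N. Pads are 22 mm wide; open, the fingers measure 114 mm over their backs; the gripper's body (76 mm by 85 mm) begins 54 mm behind the grasp point. The pads swing forward as they close: fully open they stand 13 mm farther back than shut.
Start: joints at [-1.342, 0.477, 0.022, 1.555, -0.011, 1.109, -0.083], TCP at [0.223, 0.637, 0.304] pointing down, gripper open.
Joint ranges: [-2.96, 2.96], [-0.34, 2.1], [-1.41, 1.46], [0.24, 2.44], [-1.37, 4.51], [0.17, 1.92], [-2.96, 2.96]. Speed limits (rad/s): [2.39, 2.39, 3.14, 3.14, 3.14, 3.14, 3.14].

### API

Orientations are given as a unit quaternion [w, x, y, z].
In Python, from station import bot, optics gives the robot as it stands.
- The arm moves only by the tool drive_tool, never from a script. Its argument "deltas" is a list of rows, each an object with "gripper": the closure in counts, from 0 (fully open) to 255 (shut); "offset": the shift along the tool's x, y, z in units of 1000 mm (1.0 is 1000 mm), a list of three; "angular": the turn, a rotation vector about the tool's x, y, z in units of 45 degrees (1.0 is 45 degrees), a list of three. In form: [{"gripper": gripper, "offset": [dx, dy, dz], "angular": [rx, ry, rz]}, ...]. A call has 1 to 5 rows; each row is the pose to reach, as a shift and turn from the pose commanded when the call began, along the tool's axes at that moment; what a row does not reach only later rows make up. A row lasts 1/10 s, in which the tool goes at most 50 mm and 8.59 degrees, less where a joint would pass 70% of its speed; a pose out of reach is approached as far as the arm can. A call with a number of a shift or a turn outside -1 to 1 is refused whole. A call with a gripper value outside its range is refused whole. The fingers move at their own pace and stop on an object; "grip_force" is the grip in N (left out, the last holds). Time passes only in rows, so rows that repeat a pose let the fingers close. It gives the time, the measured TCP pose, the force, the opening and the grip force at its end, in the units of the state.
- bot.get_obs(): the state, without advancing time (a new reading comes with each control period).
- optics.read_camera(name): name is "scene" or "side" or "wrist"; returns the picture (420x560x3 uint8, blue, green, red); there is no depth.
- optics.camera_model(name): a dict with "fx", "fy", "cx", "cy" (pixels), "cam_to_world" (4x4, takes a point from camera to world coordinates). Camera axes: x right, y up, looking along -z (the intrinsics and any distortion apply to the point x, -y, -z); pixel columns grow to the right and rows downward; lengths in m; the calibration is good to about 2 mm. A picture is of the moment at which its call begins: read the wrist's pose just before it. camera_model takes no time and is no camera call; for the wrist camera it gives the pose at the moment of the call.
- bot.hand_in(): hands the job in; it is judged then, once.
The state is a dict: "t": time; "q": joint angles; "joint_vel": joint speeds; "joint_torque": joint torques, N m; "eef_pos": TCP position; "tool_rot": TCP orientation; "contact_force": force on the tool from outside, world axes, zero at the start; "torque": the same for the moment, N m; "gripper_width": opening from 0.0 (shut) to 1.0 (fully open); "grasp_force": force on a finger pad.
Only numpy, scipy, OpenCV 4.12 (cv2) and the standard library are available. Lean on these libraries where they do the work, as an engineer would, in place of code of your own. Each camera call takes 0.05 s, during which the arm holds its last target. There are 200 camera calls.

### The job

Put the four bicycle tools lying loose on the bench back into the foam tray whose cut-out has their outline: the big and the small socket standing upright in their round holes, the folding hex-key set and the chain tool lying flat in their long ones, the chain tool with its T-bar in the wide end. Each must rest fully down on the floor of its own cut-out.

Things in the scene. Friction and masses are not known exactly. Their poses are not given: they have to be found in the camera images.
- bb_socket_center (a point): Bottom-bracket socket, the larger of the two steel sockets: a bright steel round cup, 50 mm diameter, 38 mm tall, standing upright (square drive hole on top, top edge bevelled to 42 mm over the last 7 mm). The point is its centre, 19 mm above its underside; z up. About 0.17 kg.
- lockring_tool_center (a point): Cassette lockring remover, the smaller socket: dark steel, 40 mm tall, standing upright on its splined nose (27 mm diameter, lowest 14 mm); the round-hex body above is 30 to 35 mm across. The point is its centre, 20 mm above its underside; z up. About 0.13 kg.
- hex_set_center (a point): Folding hex-key set: a black block 96 mm long (x), 38 mm wide (y), 22 mm tall with bright keys folded in between its two side plates, lying flat. The point is its centre, 11 mm above its underside; z up. Its two ends are alike. About 0.24 kg.
- chain_tool_center (a point): Chain tool, 132 mm long, lying flat: a round black grip of 24 mm diameter runs from x = -66 to +16 mm of this point, then comes the dark steel cradle (x = 16 to 46 mm, 30 mm wide, 25 mm tall), the spindle and a steel T-bar. The point is on the grip's axis near the balance point, 12 mm above the underside; x points along the tool to the T-bar, z up. About 0.33 kg.
- chain_tool_tbar (a point): Middle of the chain tool's T-bar, a cross-bar 56 mm long (along the tool's y) and 9 mm thick, 61 mm along x from the chain tool's centre point and 17 mm above the tool's underside.
- bb_tray_floor (a point): Tray with the larger round hole, for the bottom-bracket socket: fixed black foam, 125 mm wide (y), 120 mm long (x), 18 mm thick; cut-out 10 mm deep, grey floor (dark silhouette) 8 mm above the bench. Hole 66 mm in diameter, no finger notches: fingertips lower than 10 mm above the tool's underside land on the foam. Point: centre of the cut-out on its floor, under the tool's place, z up.
- lock_tray_floor (a point): Tray with the smaller round hole, for the lockring remover: fixed black foam, 125 mm wide (y), 120 mm long (x), 18 mm thick; cut-out 10 mm deep, grey floor (dark silhouette) 8 mm above the bench. Hole 45 mm in diameter, no finger notches: fingertips lower than 10 mm above the tool's underside land on the foam. Point: centre of the cut-out on its floor, under the tool's place, z up.
- hex_tray_floor (a point): Tray with the plain oblong cut-out, for the hex-key set: fixed black foam, 125 mm wide (y), 150 mm long (x), 18 mm thick; cut-out 10 mm deep, grey floor (dark silhouette) 8 mm above the bench. Cut-out 111 mm (x) by 54 mm (y) and a finger notch in the middle (36 mm in x, to 46 mm either side in y, corners bevelled 9 mm). Point: centre of the cut-out on its floor, under the tool's place, z up.
- chain_tray_floor (a point): Chain tool's tray: fixed black foam, 125 mm wide (y), 164 mm long (x), 18 mm thick; cut-out 10 mm deep, grey floor (dark silhouette) 8 mm above the bench. Cut-out x = -73 to 73 mm, 46 mm wide, 72 mm from x = 40 mm on, and a finger notch in the middle (36 mm in x, to 46 mm either side in y, corners bevelled 9 mm). Point: centre of the cut-out on its floor, under the tool's place, z up.

How it is judged:
By the outcome, as a careful person would: the job done as asked, in the order asked, and still so for the second after the job is handed in, with the robot touching nothing.
It also fails if it takes over 99 s, if anything falls off the work surface, if the arm or the gripper's body presses on something with over 40 N, if the wrist force passes 120 N, or if a joint passes its speed limit or range.

## Working session

There is one attempt and no reset: what is moved stays moved. The work goes in short steps, Python scripts to look and compute and a tool call to move; the robot and the scene stay as the last step left them, time stands still between calls to the robot, and variables do not carry over. Pictures are saved under pics/ and viewed, at most 14 in all, crops included, and the job is handed in when it is done.

Besides the shell and the picture viewer there is one more tool, called after "Request:" by a JSON object that holds its "api" and its "payload". drive_tool: Moves the arm, as the interface text tells. Its arguments: {"type":"object","properties":{"deltas":{"type":"array"},"grip_force":{"type":"number"}},"required":["deltas"]}

```bash
mkdir -p pics; ls; python3 - <<'E'
from station import bot, optics
import cv2, numpy as np
np.set_printoptions(precision=4,suppress=True)
o=bot.get_obs(); print({k:o[k] for k in('t','eef_pos','tool_rot','gripper_width')})
for n in("scene","side"):
    cv2.imwrite(f"pics/{n}0.png",cv2.resize(optics.read_camera(n),(800,600),interpolation=cv2.INTER_CUBIC))
for n in("scene","side","wrist"):
    m=optics.camera_model(n); print(n,m)
E
```

```text
pics
{'t': 0.0, 'eef_pos': array([0.2229, 0.6366, 0.3029]), 'tool_rot': array([-0.0001,  0.1676,  0.9859, -0.0009]), 'gripper_width': 0.99999889117208}
scene {'fx': 460.0162099437234, 'fy': 460.0162099437234, 'cx': 280.22550394713284, 'cy': 208.76047003187549, 'cam_to_world': array([[-0.4265, -0.6166,  0.6618,  1.1528],
       [ 0.9045, -0.2916,  0.3112,  0.2841],
       [ 0.0011,  0.7313,  0.6821,  0.6926],
       [ 0.    ,  0.    ,  0.    ,  1.    ]])}
side {'fx': 545.2502849276216, 'fy': 545.2502849276216, 'cx': 272.74326307162255, 'cy': 210.18713135222632, 'cam_to_world': array([[ 0.9501,  0.1626, -0.2661,  0.232 ],
       [-0.3119,  0.4862, -0.8163, -0.9142],
       [-0.0033,  0.8586,  0.5127,  0.6072],
       [ 0.    ,  0.    ,  0.    ,  1.    ]])}
wrist {'fx': 368.07797733894705, 'fy': 368.07797733894705, 'cx': 278.88454519460305, 'cy': 213.79434585224232, 'cam_to_world': array([[ 0.3295, -0.8965, -0.2961,  0.1452],
       [ 0.9442,  0.3122,  0.1054,  0.6648],
       [-0.0021, -0.3143,  0.9493,  0.3722],
       [ 0.    ,  0.    ,  0.    ,  1.    ]])}
```

View pics/scene0.png

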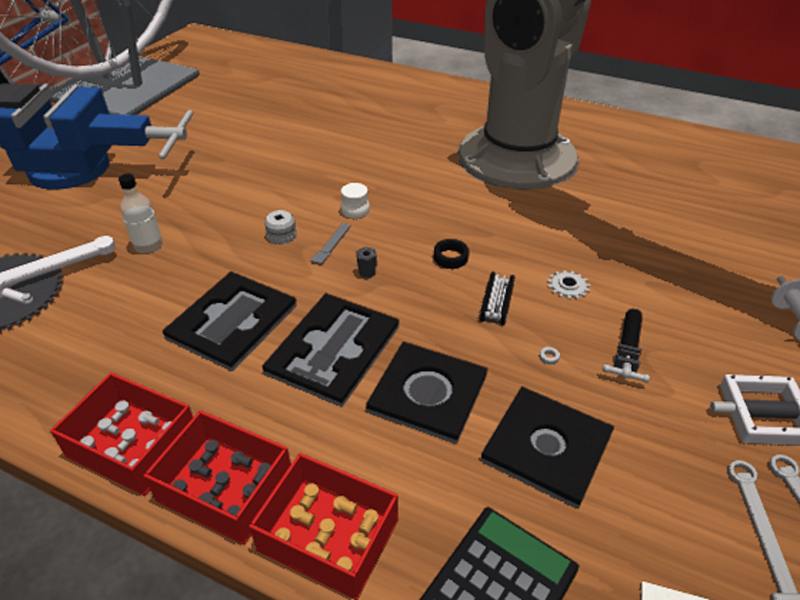

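View pics/side0.png

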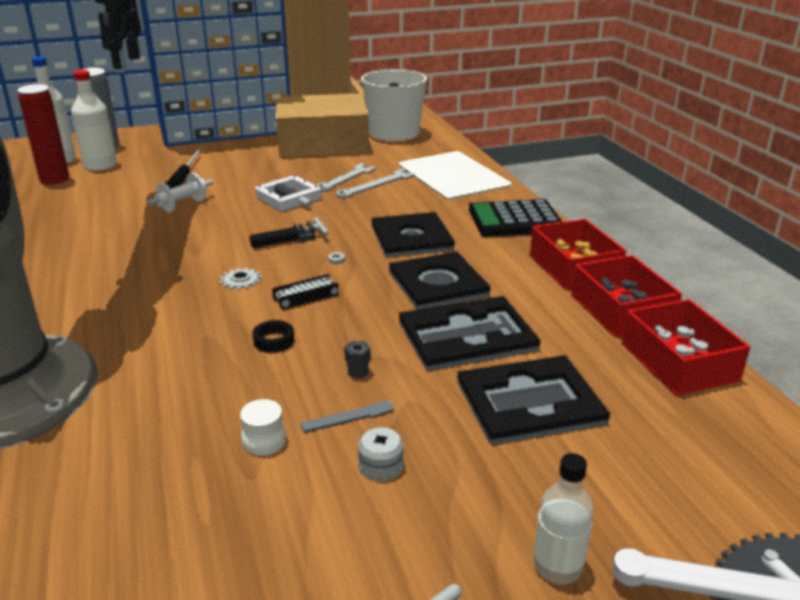

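Scene picture (800x600): BB socket (280,226), lockring (367,262), hex set (497,298), chain tool (628,345) with T-bar at (625,372). The trays are hex (230,319), chain (330,347), BB (427,390) and lock (547,442). Next I'll enlarge crops.

```bash
python3 - <<'E'
from station import optics
import cv2
s=optics.read_camera("scene"); d=optics.read_camera("side")
def crop(im,x,y,w,h,k,n):
    c=cv2.resize(im[y:y+h,x:x+w],None,fx=k,fy=k,interpolation=cv2.INTER_CUBIC); 
    c=cv2.convertScaleAbs(c,alpha=1.3,beta=15); cv2.imwrite(f"pics/{n}.png",c); print(n,c.shape)
crop(s,110,180,200,150,4,"sA")   # hex, chain, bb trays
crop(s,250,170,200,150,4,"sB")   # bb/lock trays... hex/chain tool
crop(s,310,180,200,150,4,"sB")
crop(s,310,240,150,120,5,"sC")
crop(d,250,130,200,150,4,"dA")
crop(d,160,140,140,110,5,"dB")
crop(d,240,220,140,115,5,"dC")
crop(s,180,130,100,75,8,"sD")
E
```

```text
sA (600, 800, 3)
sB (600, 800, 3)
sB (600, 800, 3)
sC (600, 750, 3)
dA (600, 800, 3)
dB (550, 700, 3)
dC (575, 700, 3)
sD (600, 800, 3)
```

View pics/sA.png

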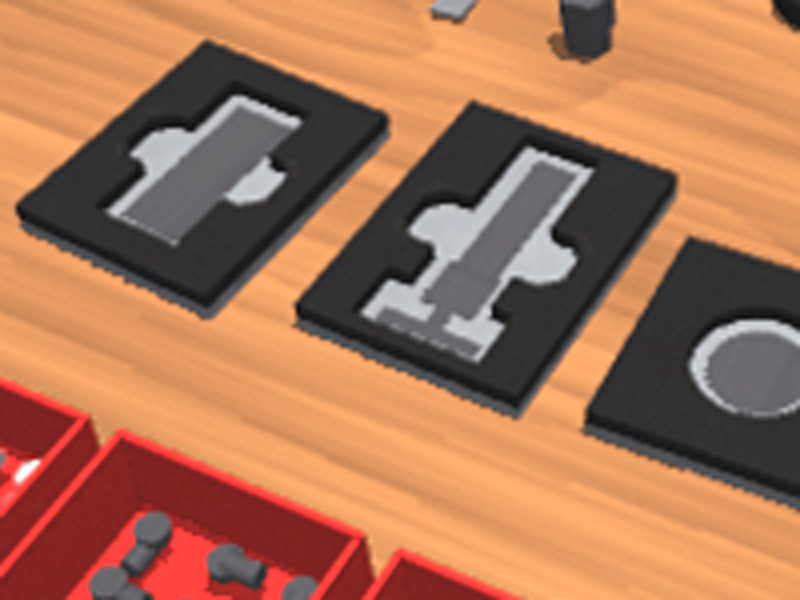

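View pics/sB.png

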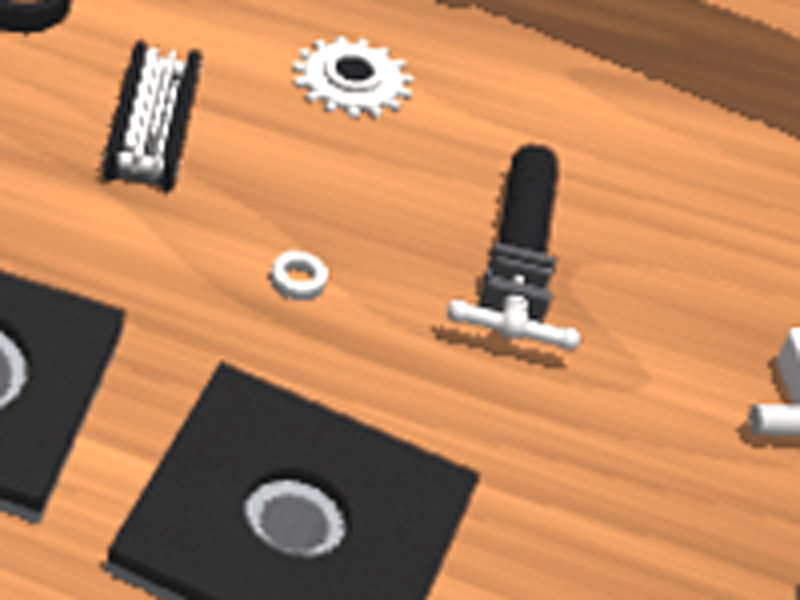

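View pics/dA.png

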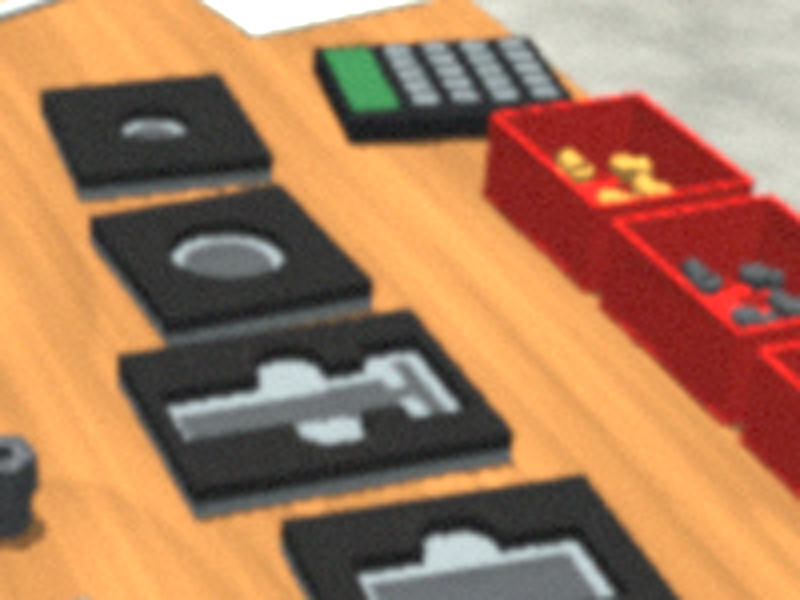

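View pics/dB.png

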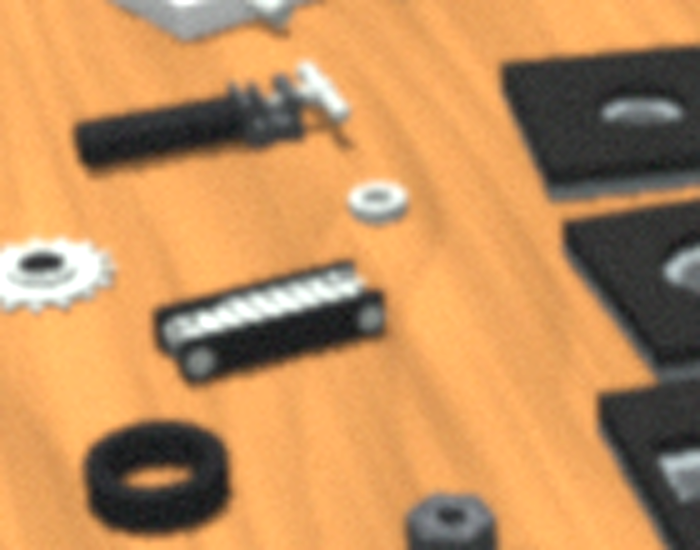

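View pics/sD.png

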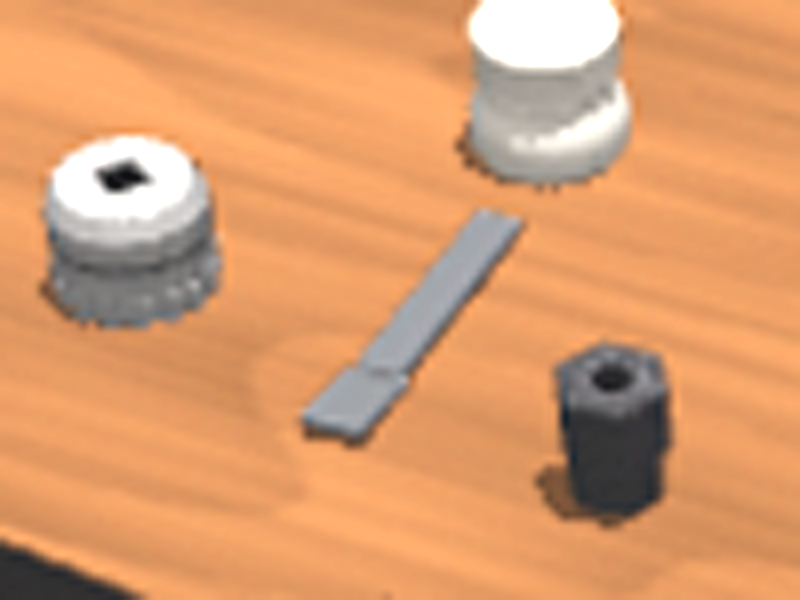

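The crops give usable corners: tray top-face corners in sA, sB and dA, the hex block and chain tool in sB and dB, and the sockets' tops in sD (BB top face about (125,175), lockring top about (612,372)). I'll triangulate and fit.

```bash
cat > h.py <<'E'
from station import bot, optics
import numpy as np
from scipy.optimize import least_squares
np.set_printoptions(precision=4,suppress=True)
C={n:optics.camera_model(n) for n in("scene","side")}
def nat(p,x,y,k): p=np.array(p,float); return (p+.5)/k-.5+[x,y]
def ray(m,p):
    d=np.array([(p[0]-m['cx'])/m['fx'],-(p[1]-m['cy'])/m['fy'],-1]); T=m['cam_to_world']
    return T[:3,3],T[:3,:3]@d
def onz(m,p,z):
    o,d=ray(m,p); return o+d*(z-o[2])/d[2]
def fit_rect(P,L,W):  # P Nx2 corner points, with index in order (+,+),(+,-),(-,-),(-,+)  along x,y
    c=np.array([(1,1),(1,-1),(-1,-1),(-1,1)])*[L/2,W/2]
    def f(v): 
        a=v[2];R=np.array([[np.cos(a),-np.sin(a)],[np.sin(a),np.cos(a)]]); return R,v[:2]
    def r(v):
        R,t=f(v); return np.concatenate([(c[i]@R.T+t-p) for i,p in P]).ravel()
    s=least_squares(r,[*np.mean([p for _,p in P],0),0.]); return s.x,np.abs(s.fun).max()
E
python3 - <<'E'
from h import *
A=lambda p:("scene",nat(p,110,180,4)); B=lambda p:("scene",nat(p,310,180,4))
S=lambda p:("side",nat(p,250,130,4)); F=lambda p:("side",nat(p,0,0,1/.7)); G=lambda p:("side",nat(p,160,140,5)); D=lambda p:("scene",nat(p,180,130,8))
w=lambda cp,z:onz(C[cp[0]],cp[1],z)[:2]
trays={"hex":([A(p) for p in[(207,303),(20,207),(207,42),(388,120)]],[F(p) for p in[(607,398),(572,358),(458,373),(494,433)]],.150),
"chain":([A(p) for p in[(517,405),(298,312),(472,102),(676,178)]],[S(p) for p in[(511,438),(410,313),(121,355),(197,500)]],.164),
"bb":([B((40,507)),A((588,415)),A((690,240)),B((124,312))],[S(p) for p in[(371,288),(280,187),(93,220),(168,328)]],.12),
"lock":([None,B((108,557)),B((222,365)),B((478,474))],[S(p) for p in[(271,165),(220,76),(43,92),(80,188)]],.12)}
for n,(a,b,L) in trays.items():
    for nm,q in(("scene",a),("side",b)):
        print(n,nm); W=[None if p is None else w(p,.018) for p in q]; print(np.array([x for x in W if x is not None]))
for n,a,b in[("hexset far", B((170,47)),G((169,333))),("hexset near",B((140,165)),G((367,278))),
 ]: print(n,w(a,.022),w(b,.022))
print("chain grip end",w(B((535,150)),.015),w(G((80,145)),.012)); print("cradle mid", w(B((520,272)),.025),w(G((266,100)),.025))
print("tbar",w(B((514,322)),.017),w(G((325,90)),.017), "ends",w(B((455,311)),.017),w(B((572,339)),.017))
print("bb",w(D((125,175)),.038),w(F((381,440)),.038)); print("lock",w(D((612,377)),.04),w(G((452,515)),.04))
print("distractors: flat bar",w(D((500,215)),0),w(D((335,430)),0),"cup",w(D((545,30)),.04),"ring",w(B((300,275)),.005),"sprocket",w(B((353,75)),.005),"tyre ring",w(G((155,475)),.015))
E
```

```text
hex scene
[[ 0.7167 -0.1754]
 [ 0.7041 -0.3004]
 [ 0.557  -0.2912]
 [ 0.5683 -0.1652]]
hex side
[[ 0.7164 -0.2801]
 [ 0.7185 -0.1916]
 [ 0.564  -0.1751]
 [ 0.5587 -0.2958]]
chain scene
[[ 0.7068 -0.0095]
 [ 0.7026 -0.1323]
 [ 0.5366 -0.1317]
 [ 0.542  -0.0067]]
chain side
[[ 0.6957 -0.1439]
 [ 0.7005 -0.0204]
 [ 0.5415 -0.0119]
 [ 0.5337 -0.1441]]
bb scene
[[0.6956 0.1457]
 [0.698  0.0227]
 [0.5788 0.0185]
 [0.5735 0.1407]]
bb side
[[0.692  0.0105]
 [0.6907 0.1363]
 [0.5737 0.1322]
 [0.5736 0.0058]]
lock scene
[[0.7069 0.1814]
 [0.5848 0.1935]
 [0.5959 0.3154]]
lock side
[[0.6966 0.1646]
 [0.7137 0.2941]
 [0.5975 0.3072]
 [0.5789 0.1724]]
hexset far [0.3823 0.0988] [0.3813 0.0866]
hexset near [0.4783 0.1149] [0.4731 0.1062]
chain grip end [0.371  0.2986] [0.3776 0.2972]
cradle mid [0.4727 0.3082] [0.4699 0.2911]
tbar [0.4985 0.3123] [0.5039 0.3096] ends [0.5036 0.2851] [0.4974 0.3394]
bb [ 0.4223 -0.2859] [ 0.4252 -0.2883]
lock [ 0.4473 -0.1078] [ 0.4502 -0.1087]
distractors: flat bar [ 0.3475 -0.2008] [ 0.4606 -0.1939] cup [ 0.3023 -0.2069] ring [0.5015 0.2095] sprocket [0.3417 0.1948] tyre ring [ 0.3565 -0.0091]
```

Request:
{"api": "drive_tool", "payload": {"deltas": [{"gripper": 0,"offset": [-0.312,-0.242,0.053],"angular": [0,0,-0.573]},{"gripper": 0,"offset": [-0.312,-0.242,0.053],"angular": [0,0,-0.573]},{"gripper": 0,"offset": [-0.312,-0.242,0.053],"angular": [0,0,-0.573]},{"gripper": 0,"offset": [-0.312,-0.242,0.053],"angular": [0,0,-0.573]},{"gripper": 0,"offset": [-0.312,-0.242,0.053],"angular": [0,0,-0.573]}], "grip_force": 60}}

```text
t: 0.7
eef_pos: [0.3585, 0.4271, 0.2704]
tool_rot: [0.0, -0.057, 0.998, 0.0]
contact_force: [0.1, -0.7, -0.2]
gripper_width: 1.0
grasp_force: 0.0
```

```bash
cat > go.py <<'E'
# usage: go.py x y z yawdeg(of tool y axis) -> offset / angular for the next call; half turn ambiguity resolved to the nearest
import sys; from station import bot
import numpy as np; from scipy.spatial.transform import Rotation as R
def go(x,y,z,yaw):
    o=bot.get_obs(); q=o['tool_rot']; T=R.from_quat([q[1],q[2],q[3],q[0]])
    cy=np.degrees(np.arctan2(*T.as_matrix()[[1,0],1])); d=(yaw-cy+90)%180-90; t=np.radians(cy+d)
    Y=np.array([np.cos(t),np.sin(t),0]); Z=np.array([0,0,-1.]); G=R.from_matrix(np.column_stack([np.cross(Y,Z),Y,Z]))
    print("t",round(o['t'],2),"pos",np.round(o['eef_pos'],4),"yaw",round(cy,1),"q7",round(o['q'][6],2),"w",round(o['gripper_width'],3),"F",np.round(o['contact_force'],1))
    print("off",np.round(T.inv().apply(np.array([x,y,z])-o['eef_pos']),4).tolist(),"ang",np.round(np.degrees((T.inv()*G).as_rotvec())/45,4).tolist())
if __name__=="__main__": go(*map(float,sys.argv[1:]))
E
python3 go.py .438 .305 .25 96.5
```

```text
t 0.7 pos [0.3585 0.4271 0.2704] yaw 96.5 q7 0.69 w 1.0 F [ 0.1 -0.7 -0.2]
off [-0.0652, -0.1303, 0.0204] ang [0.0001, 0.0, -0.0001]
```

Request:
{"api": "drive_tool", "payload": {"deltas": [{"gripper": 0,"offset": [-0.065,-0.13,0.02],"angular": [0,0,0]},{"gripper": 0,"offset": [-0.065,-0.13,0.02],"angular": [0,0,0]},{"gripper": 0,"offset": [-0.065,-0.13,0.02],"angular": [0,0,0]},{"gripper": 0,"offset": [-0.065,-0.13,0.02],"angular": [0,0,0]}]}}

```text
t: 1.1
eef_pos: [0.4405, 0.2999, 0.2498]
tool_rot: [0.0, -0.051, 0.999, -0.002]
contact_force: [-0.4, -0.3, -0.2]
gripper_width: 1.003
grasp_force: 0.0
```

```bash
python3 - <<'E'
from h import *; import cv2, json
m=optics.camera_model("wrist"); im=optics.read_camera("wrist")
cv2.imwrite("pics/w1.png",cv2.convertScaleAbs(cv2.resize(im,(800,600),interpolation=cv2.INTER_CUBIC),alpha=1.3,beta=15))
json.dump({k:np.array(v).tolist() for k,v in m.items()},open("w1.json","w")); print(bot.get_obs()['eef_pos'])
E
```

```text
[0.4388 0.3035 0.2502]
```

View pics/w1.png

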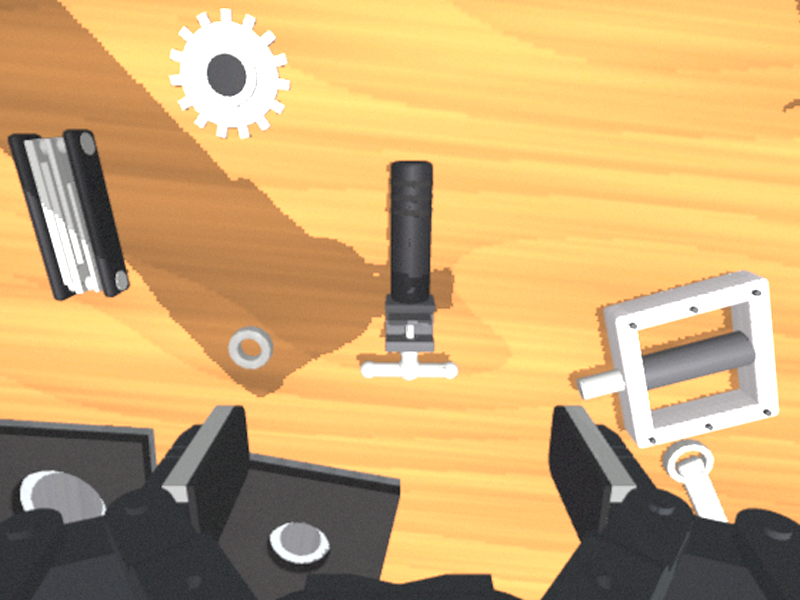

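Wrist picture (800x600): the chain tool is nearly vertical, with grip end (411,163), grip/cradle joint about (410,300) and T-bar centre (409,370). Hex set corners are at about (12,137), (92,131), (128,290) and (58,297). The lock tray corner is at (400,483) and its floor centre at (300,543).

```bash
python3 - <<'E'
from h import *; import json
m={k:np.array(v) for k,v in json.load(open("w1.json")).items()}
for z in [0]:
  f=lambda p,z:onz(m,nat(p,0,0,1/.7),z)[:2]
  g,j,t=f((411,163),.012),f((410,300),.012),f((409,370),.017); print("grip end",g,"joint",j,"tbar",t,"angle",np.degrees(np.arctan2(*(t-g)[::-1])),"len",np.linalg.norm(t-g))
  a,b=f((365,369),.017),f((455,370),.017); print("tbar perp",np.degrees(np.arctan2(*(b-a)[::-1]))-90, np.linalg.norm(b-a))
  print("hexset",[f(p,.022) for p in[(12,137),(92,131),(128,290),(58,297)]])
  print("lock tray",f((400,483),.018),f((150,430),.018),f((300,545),.008))
print(m['cam_to_world'])
E
python3 go.py .438 .305 .12 96.5
```

```text
grip end [0.3747 0.3006] joint [0.4554 0.3089] tbar [0.4999 0.3131] angle 5.722270878484783 len 0.12587633475337806
tbar perp 5.3357060651921415 0.056727783703473325
hexset [array([0.3829, 0.0847]), array([0.3754, 0.128 ]), array([0.4635, 0.1421]), array([0.4722, 0.1004])]
lock tray [0.5838 0.3162] [0.5603 0.1489] [0.6528 0.2495]
[[-0.103  -0.9442 -0.3127  0.3586]
 [ 0.9947 -0.0992 -0.0281  0.2933]
 [-0.0045 -0.314   0.9494  0.3191]
 [ 0.      0.      0.      1.    ]]
t 1.15 pos [0.4388 0.3035 0.2502] yaw 96.1 q7 0.97 w 1.001 F [0.2 1.1 0.5]
off [0.0006, 0.0018, 0.1302] ang [-0.0022, -0.0004, -0.0094]
```

Request:
{"api": "drive_tool", "payload": {"deltas": [{"gripper": 0,"offset": [-0.001,0.002,0.174],"angular": [0,0,0.018]},{"gripper": 0,"offset": [-0.001,0.002,0.174],"angular": [0,0,0.018]},{"gripper": 0,"offset": [-0.001,0.002,0.174],"angular": [0,0,0.018]},{"gripper": 0,"offset": [-0.001,0.002,0.174],"angular": [0,0,0.018]},{"gripper": 0,"offset": [-0.001,0.002,0.174],"angular": [0,0,0.018]}]}}

```text
t: 1.65
eef_pos: [0.435, 0.3094, 0.0733]
tool_rot: [-0.003, -0.051, 0.999, -0.002]
contact_force: [-0.2, 0.5, -0.1]
gripper_width: 0.997
grasp_force: 0.0
```

Request:
{"api": "drive_tool", "payload": {"deltas": [{"gripper": 255,"offset": [0,0,0],"angular": [0,0,0]},{"gripper": 255,"offset": [0,0,0],"angular": [0,0,0]},{"gripper": 255,"offset": [0,0,0],"angular": [0,0,0]},{"gripper": 255,"offset": [0,0,0],"angular": [0,0,0]},{"gripper": 255,"offset": [0,0,0],"angular": [0,0,0]}]}}

```text
t: 2.15
eef_pos: [0.4384, 0.3092, 0.0782]
tool_rot: [0.001, -0.049, 0.999, 0.0]
contact_force: [-1.5, -2.2, 10.2]
gripper_width: 0.257
grasp_force: 58.2
```

Request:
{"api": "drive_tool", "payload": {"deltas": [{"gripper": 255,"offset": [0,0,0],"angular": [0,0,0]},{"gripper": 255,"offset": [0,0,0],"angular": [0,0,0]},{"gripper": 255,"offset": [0,0,0],"angular": [0,0,0]}]}}

```text
t: 2.45
eef_pos: [0.4384, 0.3092, 0.0782]
tool_rot: [0.001, -0.049, 0.999, 0.0]
contact_force: [-1.3, -2.3, 10.4]
gripper_width: 0.255
grasp_force: 58.2
```

```bash
python3 go.py .438 .305 .18 96.5
```

```text
t 2.45 pos [0.4384 0.3092 0.0782] yaw 95.6 q7 0.96 w 0.255 F [-1.3 -2.3 10.4]
off [0.0006, -0.0041, -0.1018] ang [0.0008, 0.0017, -0.0198]
```

Request:
{"api": "drive_tool", "payload": {"deltas": [{"gripper": 255,"offset": [0,0,-0.02],"angular": [0,0,0]},{"gripper": 255,"offset": [0,0,-0.05],"angular": [0,0,0]},{"gripper": 255,"offset": [0,0,-0.1],"angular": [0,0,0]},{"gripper": 255,"offset": [0,0,-0.1],"angular": [0,0,0]}]}}

```text
t: 2.85
eef_pos: [0.4404, 0.3113, 0.1826]
tool_rot: [0.004, -0.049, 0.999, 0.003]
contact_force: [1.5, 1.0, -2.1]
gripper_width: 0.253
grasp_force: 60.0
```

```bash
python3 - <<'E'
from h import *; import cv2
im=optics.read_camera("wrist"); s=optics.read_camera("side"); 
p=np.linalg.inv(C["side"]["cam_to_world"])@[.44,.31,.11,1]; u,v=int(C["side"]["cx"]-C["side"]["fx"]*p[0]/p[2]),int(C["side"]["cy"]+C["side"]["fy"]*p[1]/p[2])
c=cv2.resize(s[v-65:v+65,u-75:u+75],(400,347),interpolation=cv2.INTER_CUBIC)
w=cv2.convertScaleAbs(cv2.resize(im,(400,300)),alpha=1.3,beta=15); o=np.zeros((347,800,3),np.uint8); o[:300,:400]=w;o[:,400:]=c
cv2.imwrite("pics/g1.png",o)
E
python3 go.py .622 -.070 .16 88.6
```

```text
t 2.95 pos [0.438  0.3096 0.1778] yaw 95.7 q7 0.96 w 0.254 F [-0.2 -0.6 -3.6]
off [-0.1456, -0.396, 0.0174] ang [0.0024, 0.0026, 0.1572]
```

View pics/g1.png

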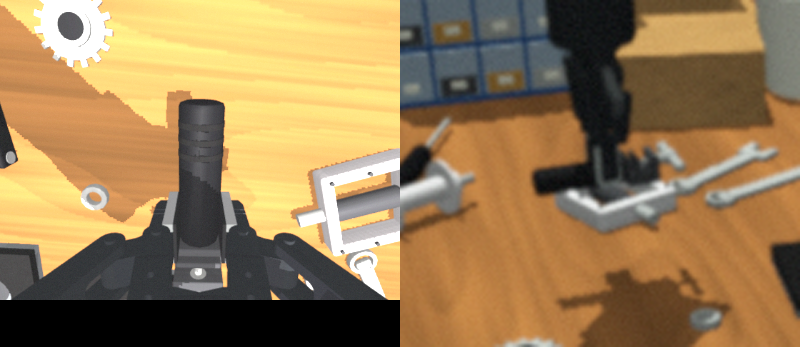

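The picture shows the chain tool held level by its grip, T-bar towards +x. Now carrying it to its tray.

Request:
{"api": "drive_tool", "payload": {"deltas": [{"gripper": 255,"offset": [-0.146,-0.396,0.017],"angular": [0,0,0.157]},{"gripper": 255,"offset": [-0.146,-0.396,0.017],"angular": [0,0,0.157]},{"gripper": 255,"offset": [-0.146,-0.396,0.017],"angular": [0,0,0.157]},{"gripper": 255,"offset": [-0.146,-0.396,0.017],"angular": [0,0,0.157]},{"gripper": 255,"offset": [-0.146,-0.396,0.017],"angular": [0,0,0.157]}]}}

```text
t: 3.45
eef_pos: [0.5461, 0.0826, 0.1646]
tool_rot: [-0.002, 0.012, 1.0, -0.0]
contact_force: [1.1, 0.3, -2.5]
gripper_width: 0.251
grasp_force: 59.8
```

```bash
python3 go.py .622 -.070 .16 88.6
```

```text
t 3.45 pos [0.5461 0.0826 0.1646] yaw 88.6 q7 1.35 w 0.251 F [ 1.1  0.3 -2.5]
off [-0.0795, -0.1508, 0.0045] ang [-0.0012, -0.0043, 0.0007]
```

Request:
{"api": "drive_tool", "payload": {"deltas": [{"gripper": 255,"offset": [-0.08,-0.15,0.004],"angular": [0,0,0]},{"gripper": 255,"offset": [-0.08,-0.15,0.004],"angular": [0,0,0]},{"gripper": 255,"offset": [-0.08,-0.15,0.004],"angular": [0,0,0]},{"gripper": 255,"offset": [-0.08,-0.15,0.004],"angular": [0,0,0]},{"gripper": 255,"offset": [-0.08,-0.15,0.004],"angular": [0,0,0]}]}}

```text
t: 3.95
eef_pos: [0.6227, -0.0725, 0.1603]
tool_rot: [-0.001, 0.015, 1.0, -0.001]
contact_force: [-0.1, -0.8, -3.2]
gripper_width: 0.253
grasp_force: 59.8
```

```bash
python3 - <<'E'
from h import *; import cv2, json
m=optics.camera_model("wrist"); im=optics.read_camera("wrist")
cv2.imwrite("pics/w2.png",cv2.convertScaleAbs(cv2.resize(im,(800,600),interpolation=cv2.INTER_CUBIC),alpha=1.3,beta=15))
json.dump({k:np.array(v).tolist() for k,v in m.items()},open("w2.json","w"))
E
python3 go.py .622 -.070 .086 88.6
```

```text
t 4.0 pos [ 0.6221 -0.0695  0.1602] yaw 88.4 q7 1.63 w 0.253 F [-1.   1.2 -3.6]
off [-0.0002, -0.0005, 0.0742] ang [-0.0011, -0.0047, -0.0045]
```

View pics/w2.png

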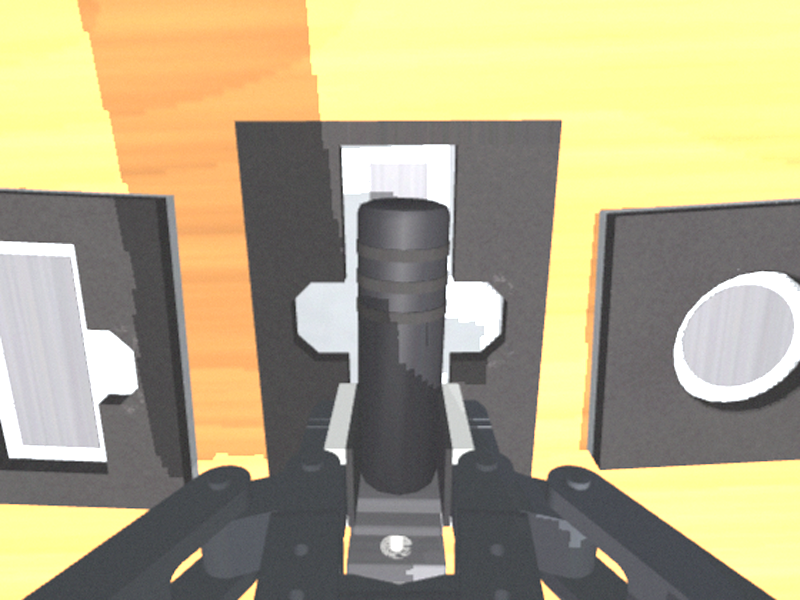

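Wrist view: chain tray far corners are at (236,122) and (561,122), and its notch outer edges at (295,318) and (505,318). BB floor disc centre is about (743,337). Hex tray corner (172,197).

```bash
python3 - <<'E'
from h import *; import json
m={k:np.array(v) for k,v in json.load(open("w2.json")).items()}
f=lambda p,z:onz(m,nat(p,0,0,1/.7),z)[:2]
a,b=f((236,122),.018),f((561,122),.018); d=(b-a)/np.linalg.norm(b-a); n=np.array([d[1],-d[0]]); print(a,b,np.linalg.norm(b-a),"centre",(a+b)/2+n*.082,"yaw",np.degrees(np.arctan2(n[1],n[0])))
l,r=f((295,318),.018),f((505,318),.018); print("notch outer",l,r,(l+r)/2)
print("cutout far edge mid",f((399,145),.018)+n*.073)
print("grip axis end",f((403,210),.1),f((398,490),.1))
print("bb disc",f((743,337),.008)); print("hex tray corner", f((172,197),.018),f((193,506),.018))
E
```

```text
[ 0.5347 -0.1309] [ 0.5384 -0.0074] 0.12356984366500863 centre [ 0.6185 -0.0716] yaw -1.7211572459409608
notch outer [ 0.6143 -0.1157] [ 0.6169 -0.026 ] [ 0.6156 -0.0709]
cutout far edge mid [ 0.6179 -0.0713]
grip axis end [ 0.5585 -0.0684] [ 0.64   -0.0721]
bb disc [0.6327 0.0836]
hex tray corner [ 0.562  -0.1599] [ 0.7093 -0.174 ]
```

Request:
{"api": "drive_tool", "payload": {"deltas": [{"gripper": 255,"offset": [0.003,-0.001,0.04],"angular": [0,0,0]},{"gripper": 255,"offset": [0.003,-0.001,0.06],"angular": [0,0,0]},{"gripper": 255,"offset": [0.003,-0.001,0.074],"angular": [0,0,0]},{"gripper": 255,"offset": [0.003,-0.001,0.074],"angular": [0,0,0]},{"gripper": 255,"offset": [0.003,-0.001,0.074],"angular": [0,0,0]}]}}

```text
t: 4.5
eef_pos: [0.62, -0.0671, 0.0881]
tool_rot: [-0.0, 0.011, 1.0, 0.0]
contact_force: [-0.0, -0.8, -2.7]
gripper_width: 0.253
grasp_force: 62.2
```

Request:
{"api": "drive_tool", "payload": {"deltas": [{"gripper": 255,"offset": [0,0,0],"angular": [0,0,0]},{"gripper": 255,"offset": [0,0,0],"angular": [0,0,0]}]}}

```text
t: 4.7
eef_pos: [0.6205, -0.0679, 0.0891]
tool_rot: [0.0, 0.012, 1.0, 0.0]
contact_force: [-0.2, 0.1, -2.3]
gripper_width: 0.257
grasp_force: 62.2
```

Request:
{"api": "drive_tool", "payload": {"deltas": [{"gripper": 255,"offset": [0,0,0.003],"angular": [0,0,0]},{"gripper": 255,"offset": [0,0,0.003],"angular": [0,0,0]},{"gripper": 255,"offset": [0,0,0.003],"angular": [0,0,0]}]}}

```text
t: 5.0
eef_pos: [0.6201, -0.0681, 0.0855]
tool_rot: [-0.0, 0.012, 1.0, 0.0]
contact_force: [-0.6, -0.7, -3.2]
gripper_width: 0.257
grasp_force: 62.3
```

```bash
python3 go.py .6195 -.071 .086 88.4
```

```text
t 5.0 pos [ 0.6201 -0.0681  0.0855] yaw 88.6 q7 1.65 w 0.257 F [-0.6 -0.7 -3.2]
off [0.0005, -0.0029, -0.0005] ang [0.0001, -0.0002, 0.0047]
```

Request:
{"api": "drive_tool", "payload": {"deltas": [{"gripper": 255,"offset": [0,-0.003,0.002],"angular": [0,0,0]},{"gripper": 255,"offset": [0,-0.003,0.004],"angular": [0,0,0]},{"gripper": 255,"offset": [0,-0.003,0.004],"angular": [0,0,0]},{"gripper": 255,"offset": [0,-0.003,0.004],"angular": [0,0,0]}]}}

```text
t: 5.4
eef_pos: [0.6204, -0.0693, 0.0846]
tool_rot: [0.0, 0.012, 1.0, 0.001]
contact_force: [-10.0, 5.6, 25.4]
gripper_width: 0.257
grasp_force: 65.5
```

Request:
{"api": "drive_tool", "payload": {"deltas": [{"gripper": 255,"offset": [0,0,-0.002],"angular": [0,0,0]},{"gripper": 120,"offset": [0,0,-0.002],"angular": [0,0,0]},{"gripper": 120,"offset": [0,0,-0.002],"angular": [0,0,0]},{"gripper": 120,"offset": [0,0,-0.002],"angular": [0,0,0]},{"gripper": 120,"offset": [0,0,-0.002],"angular": [0,0,0]}]}}

```text
t: 5.9
eef_pos: [0.6201, -0.0714, 0.0833]
tool_rot: [-0.0, 0.012, 1.0, -0.0]
contact_force: [-1.1, 0.2, -0.6]
gripper_width: 0.53
grasp_force: 0.0
```

Request:
{"api": "drive_tool", "payload": {"deltas": [{"gripper": 120,"offset": [0,0,-0.05],"angular": [0,0,0]},{"gripper": 120,"offset": [0,0,-0.1],"angular": [0,0,0]},{"gripper": 0,"offset": [0,0,-0.1],"angular": [0,0,0]},{"gripper": 0,"offset": [0,0,-0.1],"angular": [0,0,0]}]}}

```text
t: 6.3
eef_pos: [0.6208, -0.0713, 0.1849]
tool_rot: [0.001, 0.012, 1.0, 0.0]
contact_force: [-0.7, 1.3, -0.8]
gripper_width: 0.85
grasp_force: 0.0
```

```bash
python3 - <<'E'
from h import *; import cv2, json
m=optics.camera_model("wrist"); im=optics.read_camera("wrist")
cv2.imwrite("pics/w3.png",cv2.convertScaleAbs(cv2.resize(im,(800,600),interpolation=cv2.INTER_CUBIC),alpha=1.3,beta=15))
E
python3 go.py .428 .113 .2 99
```

```text
t 6.35 pos [ 0.6198 -0.0711  0.1834] yaw 88.6 q7 1.64 w 0.932 F [-0.1 -0.   0.2]
off [0.1962, 0.1794, -0.0166] ang [0.0001, -0.0003, -0.2309]
```

View pics/w3.png

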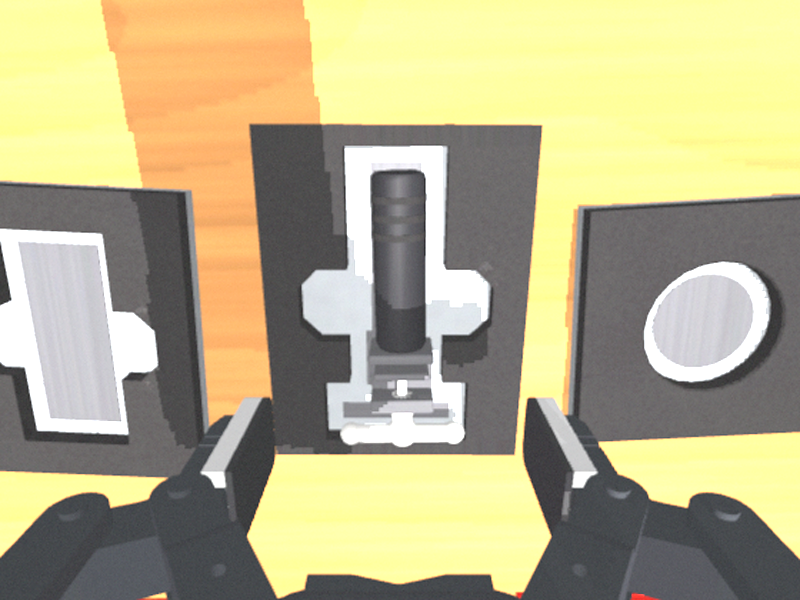

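The chain tool lies in its cut-out, T-bar in the wide end at (403,433), cradle inside. Hex floor silhouette corners are at about (22,235), (100,238), (120,420) and (50,420); BB disc centre about (705,322). I'll refine the targets.

```bash
python3 - <<'E'
from h import *
m=optics.camera_model("wrist")
f=lambda p,z:onz(m,nat(p,0,0,1/.7),z)[:2]
P=[f(p,.008) for p in[(22,235),(100,238),(120,420),(50,420)]]; print(np.array(P),np.mean(P,0))
print("right edge",f((192,190),.018),f((207,470),.018)); print("notch mid", (f((157,343),.018)))
print("bb",f((705,322),.008),"chain cutout far",f((396,147),.018),"grip end",f((398,168),.012),"tbar",f((403,433),.025))
E
python3 go.py .426 .1135 .16 99
```

```text
[[ 0.5794 -0.2457]
 [ 0.5817 -0.2094]
 [ 0.6786 -0.2184]
 [ 0.6777 -0.2553]] [ 0.6294 -0.2322]
right edge [ 0.5597 -0.159 ] [ 0.7035 -0.1722]
notch mid [ 0.6314 -0.1864]
bb [0.6305 0.0816] chain cutout far [ 0.5437 -0.0692] grip end [ 0.5528 -0.0685] tbar [ 0.6793 -0.069 ]
t 6.35 pos [ 0.6198 -0.0711  0.1834] yaw 88.6 q7 1.64 w 0.932 F [-0.1 -0.   0.2]
off [0.1982, 0.1799, 0.0234] ang [0.0001, -0.0003, -0.2309]
```

Request:
{"api": "drive_tool", "payload": {"deltas": [{"gripper": 0,"offset": [0.197,0.175,0.023],"angular": [0,0,-0.249]},{"gripper": 0,"offset": [0.197,0.175,0.023],"angular": [0,0,-0.249]},{"gripper": 0,"offset": [0.197,0.175,0.023],"angular": [0,0,-0.249]},{"gripper": 0,"offset": [0.197,0.175,0.023],"angular": [0,0,-0.249]},{"gripper": 0,"offset": [0.197,0.175,0.023],"angular": [0,0,-0.249]}]}}

```text
t: 6.85
eef_pos: [0.4353, 0.0994, 0.1603]
tool_rot: [-0.002, -0.085, 0.996, -0.0]
contact_force: [0.5, 1.3, 0.1]
gripper_width: 0.994
grasp_force: 0.0
```

```bash
python3 go.py .427 .109 .16 99.8
```

```text
t 6.85 pos [0.4353 0.0994 0.1603] yaw 99.8 q7 1.4 w 0.994 F [0.5 1.3 0.1]
off [0.0065, 0.0109, 0.0003] ang [-0.0005, -0.004, 0.0002]
```

Request:
{"api": "drive_tool", "payload": {"deltas": [{"gripper": 0,"offset": [0.0065,0.011,0.03],"angular": [0,0,0]},{"gripper": 0,"offset": [0.0065,0.011,0.06],"angular": [0,0,0]},{"gripper": 0,"offset": [0.0065,0.011,0.082],"angular": [0,0,0]},{"gripper": 0,"offset": [0.0065,0.011,0.082],"angular": [0,0,0]},{"gripper": 0,"offset": [0.0065,0.011,0.082],"angular": [0,0,0]}]}}

```text
t: 7.35
eef_pos: [0.4289, 0.108, 0.0791]
tool_rot: [-0.001, -0.086, 0.996, -0.0]
contact_force: [0.1, -0.6, -0.2]
gripper_width: 1.0
grasp_force: 0.0
```

```bash
python3 - <<'E'
from h import *; import cv2
im=optics.read_camera("wrist")
cv2.imwrite("pics/w4.png",cv2.convertScaleAbs(cv2.resize(im,(800,600),interpolation=cv2.INTER_CUBIC),alpha=1.3,beta=15))
E
python3 go.py .427 .109 .078 99.8
```

```text
t 7.4 pos [0.4296 0.1082 0.0799] yaw 99.8 q7 1.38 w 1.005 F [-0.3 -1.   0.6]
off [0.0024, 0.0012, 0.0019] ang [-0.0003, -0.0012, -0.0002]
```

View pics/w4.png

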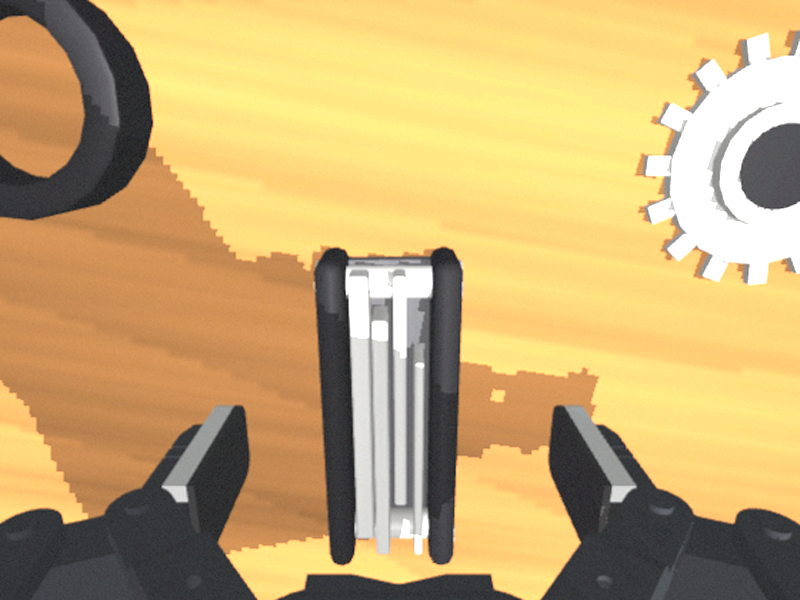

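Block between the open fingers: far end row 255, near end row 560 at column 390, nicely aligned.

```bash
python3 - <<'E'
from h import *
m=optics.camera_model("wrist"); f=lambda p,z:onz(m,nat(p,0,0,1/.7),z)[:2]
a,b=f((388,253),.016),f((392,562),.016); print(a,b,np.linalg.norm(a-b),(a+b)/2,np.degrees(np.arctan2(*(b-a)[::-1])))
E
```

```text
[0.3782 0.0981] [0.4767 0.1159] 0.10008915742313121 [0.4274 0.107 ] 10.217153003413014
```

Request:
{"api": "drive_tool", "payload": {"deltas": [{"gripper": 255,"offset": [0.001,0.001,0.001],"angular": [0,0,0]},{"gripper": 255,"offset": [0.001,0.001,0.001],"angular": [0,0,0]},{"gripper": 255,"offset": [0.001,0.001,0.001],"angular": [0,0,0]},{"gripper": 255,"offset": [0.001,0.001,0.001],"angular": [0,0,0]},{"gripper": 255,"offset": [0.001,0.001,0.001],"angular": [0,0,0]}]}}

```text
t: 7.9
eef_pos: [0.4289, 0.109, 0.0797]
tool_rot: [0.0, -0.085, 0.996, -0.0]
contact_force: [-2.3, -2.5, 10.0]
gripper_width: 0.427
grasp_force: 59.9
```

Request:
{"api": "drive_tool", "payload": {"deltas": [{"gripper": 255,"offset": [0,0,0],"angular": [0,0,0]},{"gripper": 255,"offset": [0,0,-0.03],"angular": [0,0,0]},{"gripper": 255,"offset": [0,0,-0.07],"angular": [0,0,0]},{"gripper": 255,"offset": [0,0,-0.09],"angular": [0,0,0]},{"gripper": 255,"offset": [0,0,-0.09],"angular": [0,0,0]}]}}

```text
t: 8.4
eef_pos: [0.43, 0.1097, 0.1714]
tool_rot: [0.003, -0.085, 0.996, 0.001]
contact_force: [0.6, 0.8, -2.8]
gripper_width: 0.432
grasp_force: 62.3
```

```bash
python3 go.py .6305 -.2315 .15 84.7
```

```text
t 8.4 pos [0.43   0.1097 0.1714] yaw 99.8 q7 1.37 w 0.432 F [ 0.6  0.8 -2.8]
off [-0.1394, -0.3704, 0.0217] ang [0.0026, 0.0069, 0.3357]
```

Request:
{"api": "drive_tool", "payload": {"deltas": [{"gripper": 255,"offset": [-0.141,-0.37,0.021],"angular": [0,0,0.336]},{"gripper": 255,"offset": [-0.141,-0.37,0.021],"angular": [0,0,0.336]},{"gripper": 255,"offset": [-0.141,-0.37,0.021],"angular": [0,0,0.336]},{"gripper": 255,"offset": [-0.141,-0.37,0.021],"angular": [0,0,0.336]},{"gripper": 255,"offset": [-0.141,-0.37,0.021],"angular": [0,0,0.336]}]}}

```text
t: 8.9
eef_pos: [0.5558, -0.1071, 0.1539]
tool_rot: [-0.001, 0.046, 0.999, 0.0]
contact_force: [0.7, 0.4, -3.7]
gripper_width: 0.43
grasp_force: 62.2
```

```bash
python3 go.py .632 -.2315 .15 84.7
```

```text
t 8.9 pos [ 0.5558 -0.1071  0.1539] yaw 84.7 q7 1.65 w 0.43 F [ 0.7  0.4 -3.7]
off [-0.0873, -0.1169, 0.0037] ang [0.0, -0.0028, 0.0004]
```

Request:
{"api": "drive_tool", "payload": {"deltas": [{"gripper": 255,"offset": [-0.087,-0.117,0.004],"angular": [0,0,0]},{"gripper": 255,"offset": [-0.087,-0.117,0.004],"angular": [0,0,0]},{"gripper": 255,"offset": [-0.087,-0.117,0.004],"angular": [0,0,0]},{"gripper": 255,"offset": [-0.087,-0.117,0.03],"angular": [0,0,0]},{"gripper": 255,"offset": [-0.087,-0.117,0.04],"angular": [0,0,0]}]}}

```text
t: 9.4
eef_pos: [0.6297, -0.231, 0.1115]
tool_rot: [-0.003, 0.047, 0.999, 0.0]
contact_force: [-0.7, 0.4, -2.5]
gripper_width: 0.43
grasp_force: 62.1
```

Request:
{"api": "drive_tool", "payload": {"deltas": [{"gripper": 255,"offset": [0,0,0],"angular": [0,0,0]},{"gripper": 255,"offset": [0,0,0],"angular": [0,0,0]}]}}

```text
t: 9.6
eef_pos: [0.6313, -0.2284, 0.1149]
tool_rot: [-0.001, 0.045, 0.999, 0.001]
contact_force: [0.8, -0.9, -1.7]
gripper_width: 0.427
grasp_force: 62.1
```

```bash
python3 - <<'E'
from h import *; import cv2
im=optics.read_camera("wrist")
cv2.imwrite("pics/w5.png",cv2.convertScaleAbs(cv2.resize(im,(800,600),interpolation=cv2.INTER_CUBIC),alpha=1.3,beta=15))
E
python3 go.py .632 -.2315 .0877 84.7
```

```text
t 9.65 pos [ 0.6318 -0.2287  0.1158] yaw 84.8 q7 1.84 w 0.427 F [ 0.8 -0.  -2. ]
off [-0.0004, -0.0028, 0.0281] ang [0.0007, -0.0001, 0.002]
```

View pics/w5.png

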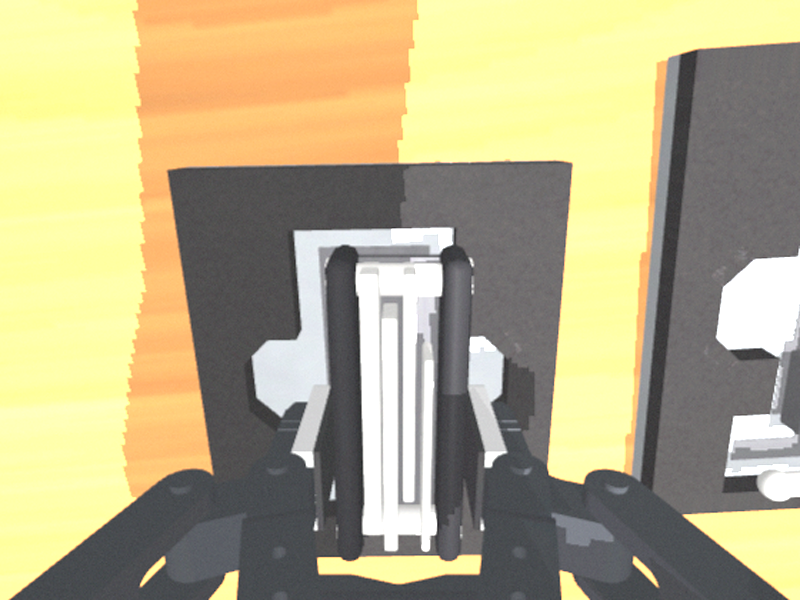

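Tray far corners are (170,170) and (572,162), notch outer edges (250,372) and (506,368), cut-out far edge (294,230) to (453,229). The block is slightly right of the cut-out, so I compute a correction.

```bash
python3 - <<'E'
from h import *
m=optics.camera_model("wrist"); f=lambda p,z:onz(m,nat(p,0,0,1/.7),z)[:2]
a,b=f((170,170),.018),f((572,162),.018); d=(b-a)/np.linalg.norm(b-a); n=np.array([d[1],-d[0]]); c=(a+b)/2+n*.075
print(np.linalg.norm(b-a),"centre",c,"yaw",np.degrees(np.arctan2(n[1],n[0])))
e,g=f((294,230),.018),f((453,229),.018); print("cut",np.linalg.norm(g-e),(e+g)/2+n*.0555)
p,q=f((250,372),.018),f((506,368),.018);print("notch",(p+q)/2,np.linalg.norm(p-q))
zt=.115-.0797+.016
u,v=f((399,250),zt),f((400,560),zt);print("block",u,v,(u+v)/2,np.linalg.norm(u-v),np.degrees(np.arctan2(*(v-u)[::-1])))
E
```

```text
0.1237398073555138 centre [ 0.6339 -0.2348] yaw -4.047588078627757
cut 0.050787502313600526 [ 0.634  -0.2346]
notch [ 0.6278 -0.2343] 0.08932467546009751
block [ 0.5788 -0.2225] [ 0.6791 -0.2312] [ 0.629  -0.2269] 0.10064635914108179 -4.955584534272735
```

Request:
{"api": "drive_tool", "payload": {"deltas": [{"gripper": 255,"offset": [-0.004,-0.007,0],"angular": [0,0,-0.015]},{"gripper": 255,"offset": [-0.004,-0.007,0.01],"angular": [0,0,-0.015]},{"gripper": 255,"offset": [-0.004,-0.007,0.02],"angular": [0,0,-0.015]},{"gripper": 255,"offset": [-0.004,-0.007,0.027],"angular": [0,0,-0.015]},{"gripper": 255,"offset": [-0.004,-0.007,0.027],"angular": [0,0,-0.015]}]}}

```text
t: 10.15
eef_pos: [0.6348, -0.2371, 0.088]
tool_rot: [-0.0, 0.04, 0.999, 0.0]
contact_force: [0.4, 1.1, -2.8]
gripper_width: 0.43
grasp_force: 62.2
```

Request:
{"api": "drive_tool", "payload": {"deltas": [{"gripper": 255,"offset": [0,0,0.002],"angular": [0,0,0]},{"gripper": 255,"offset": [0,0,0.002],"angular": [0,0,0]},{"gripper": 255,"offset": [0,0,0.002],"angular": [0,0,0]}]}}

```text
t: 10.45
eef_pos: [0.6349, -0.2372, 0.0878]
tool_rot: [-0.0, 0.04, 0.999, 0.0]
contact_force: [-5.2, 2.0, 13.0]
gripper_width: 0.426
grasp_force: 63.9
```

Request:
{"api": "drive_tool", "payload": {"deltas": [{"gripper": 255,"offset": [0,0,-0.001],"angular": [0,0,0]},{"gripper": 115,"offset": [0,0,-0.001],"angular": [0,0,0]},{"gripper": 115,"offset": [0,0,-0.001],"angular": [0,0,0]},{"gripper": 115,"offset": [0,0,-0.001],"angular": [0,0,0]},{"gripper": 115,"offset": [0,0,-0.001],"angular": [0,0,0]}]}}

```text
t: 10.95
eef_pos: [0.6351, -0.2373, 0.0874]
tool_rot: [-0.0, 0.04, 0.999, 0.0]
contact_force: [1.0, 0.2, -1.4]
gripper_width: 0.55
grasp_force: 0.0
```

Request:
{"api": "drive_tool", "payload": {"deltas": [{"gripper": 115,"offset": [0,0,-0.04],"angular": [0,0,0]},{"gripper": 115,"offset": [0,0,-0.09],"angular": [0,0,0]},{"gripper": 0,"offset": [0,0,-0.1],"angular": [0,0,0]},{"gripper": 0,"offset": [0,0,-0.1],"angular": [0,0,0]}]}}

```text
t: 11.35
eef_pos: [0.6365, -0.2379, 0.1904]
tool_rot: [0.003, 0.04, 0.999, -0.001]
contact_force: [-0.2, 0.3, -1.0]
gripper_width: 0.869
grasp_force: 0.0
```

```bash
python3 - <<'E'
from h import *; import cv2
m=optics.camera_model("wrist"); f=lambda p,z:onz(m,nat(p,0,0,1/.7),z)[:2]
im=optics.read_camera("wrist"); cv2.imwrite("pics/w6.png",cv2.convertScaleAbs(cv2.resize(im,(800,600),interpolation=cv2.INTER_CUBIC),alpha=1.3,beta=15))
E
python3 go.py .421 -.287 .16 85
```

```text
t 11.4 pos [ 0.6353 -0.2374  0.1881] yaw 85.4 q7 1.85 w 0.945 F [-0.3  0.3 -1.4]
off [0.2097, -0.0668, 0.0278] ang [-0.0002, 0.0019, 0.0083]
```

Request:
{"api": "drive_tool", "payload": {"deltas": [{"gripper": 0,"offset": [0.21,-0.067,0.028],"angular": [0,0,0]},{"gripper": 0,"offset": [0.21,-0.067,0.028],"angular": [0,0,0]},{"gripper": 0,"offset": [0.21,-0.067,0.028],"angular": [0,0,0]},{"gripper": 0,"offset": [0.21,-0.067,0.028],"angular": [0,0,0]},{"gripper": 0,"offset": [0.21,-0.067,0.028],"angular": [0,0,0]}]}}

```text
t: 11.9
eef_pos: [0.4138, -0.2873, 0.157]
tool_rot: [-0.004, 0.042, 0.999, 0.001]
contact_force: [0.4, -1.2, 0.7]
gripper_width: 0.998
grasp_force: 0.0
```

```bash
python3 - <<'E'
from h import *; import cv2
m=optics.camera_model("wrist"); im=optics.read_camera("wrist"); f=lambda p,z:onz(m,p,z)[:2]
# bright low-saturation blob near expected place
p=np.linalg.inv(m['cam_to_world'])@[.421,-.287,.038,1]; u,v=m['cx']-m['fx']*p[0]/p[2],m['cy']+m['fy']*p[1]/p[2]; print("expect",u,v)
hsv=cv2.cvtColor(im,cv2.COLOR_BGR2HSV); mask=((hsv[...,1]<60)&(hsv[...,2]>110)).astype(np.uint8)
n,l,s,c=cv2.connectedComponentsWithStats(mask)
for i in range(1,n):
    if s[i,4]>200: print(s[i],c[i],f(c[i],.038))
cv2.imwrite("pics/w7.png",cv2.convertScaleAbs(cv2.resize(im,(800,600),interpolation=cv2.INTER_CUBIC),alpha=1.3,beta=15))
E
python3 go.py .421 -.287 .085 85
```

```text
expect 278.0357311761685 261.5134940487198
[ 365    0  130   82 8505] [425.6989  34.9356] [ 0.3114 -0.2086]
[ 396  117   45  193 4678] [422.8091 209.7371] [ 0.3972 -0.2069]
[ 241  205   85   91 5074] [283.6047 252.7739] [ 0.4159 -0.2835]
[413 312  32  39 257] [430.0156 337.2412] [ 0.4788 -0.1997]
t 11.95 pos [ 0.4116 -0.288   0.1567] yaw 85.0 q7 2.07 w 0.999 F [-3.1 -0.1 -0.3]
off [-0.0099, 0.0017, 0.0716] ang [0.0025, -0.012, 0.0007]
```

View pics/w7.png

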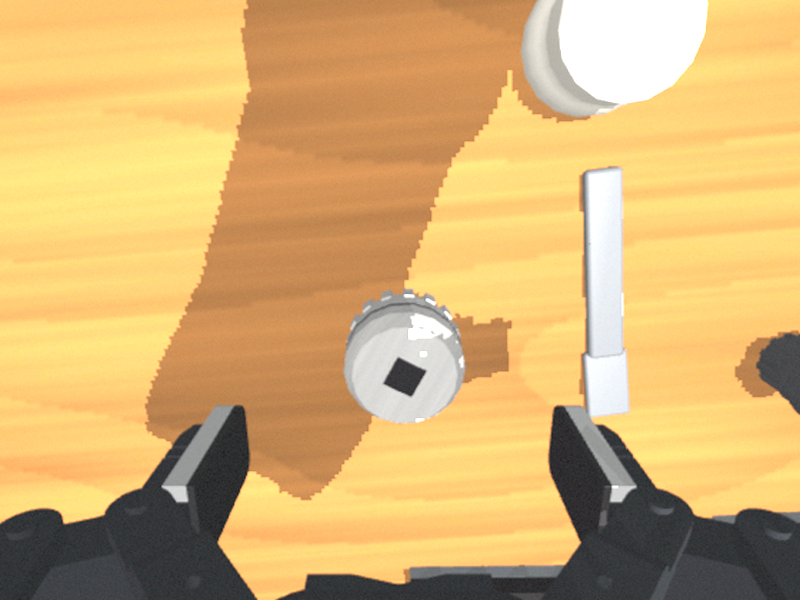

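Drive hole centre at (405,377) gives the socket at about (0.422, -0.284), clear of the flat bar. Descending.

Request:
{"api": "drive_tool", "payload": {"deltas": [{"gripper": 0,"offset": [-0.001,0.003,0],"angular": [0,0,0]},{"gripper": 0,"offset": [-0.001,0.003,0.02],"angular": [0,0,0]},{"gripper": 0,"offset": [-0.001,0.003,0.05],"angular": [0,0,0]},{"gripper": 0,"offset": [-0.001,0.003,0.075],"angular": [0,0,0]},{"gripper": 0,"offset": [-0.001,0.003,0.075],"angular": [0,0,0]}]}}

```text
t: 12.45
eef_pos: [0.4211, -0.2821, 0.0812]
tool_rot: [-0.003, 0.039, 0.999, 0.002]
contact_force: [0.2, 0.7, 0.5]
gripper_width: 0.999
grasp_force: 0.0
```

```bash
python3 - <<'E'
from h import *
m=optics.camera_model("wrist"); im=optics.read_camera("wrist"); import cv2
cv2.imwrite("pics/w8.png",cv2.convertScaleAbs(cv2.resize(im,(800,600)),alpha=1.3,beta=15))
E
python3 go.py .422 -.284 .085 85
```

```text
t 12.5 pos [ 0.4217 -0.2829  0.0829] yaw 85.5 q7 2.09 w 1.001 F [-0.1  0.7 -0.2]
off [-0.0004, -0.0011, -0.0021] ang [0.0024, -0.0045, 0.0105]
```

Request:
{"api": "drive_tool", "payload": {"deltas": [{"gripper": 255,"offset": [0,-0.001,-0.003],"angular": [0,0,0]},{"gripper": 255,"offset": [0,-0.001,-0.003],"angular": [0,0,0]},{"gripper": 255,"offset": [0,-0.001,-0.003],"angular": [0,0,0]},{"gripper": 255,"offset": [0,-0.001,-0.003],"angular": [0,0,0]},{"gripper": 255,"offset": [0,-0.001,-0.003],"angular": [0,0,0]}]}}

```text
t: 13.0
eef_pos: [0.4225, -0.2857, 0.0895]
tool_rot: [0.001, 0.04, 0.999, -0.0]
contact_force: [-1.3, 1.3, 10.4]
gripper_width: 0.555
grasp_force: 60.1
```

Request:
{"api": "drive_tool", "payload": {"deltas": [{"gripper": 255,"offset": [0,0,0],"angular": [0,0,0]},{"gripper": 255,"offset": [0,0,-0.03],"angular": [0,0,0]},{"gripper": 255,"offset": [0,0,-0.07],"angular": [0,0,0]},{"gripper": 255,"offset": [0,0,-0.09],"angular": [0,0,0]},{"gripper": 255,"offset": [0,0,-0.09],"angular": [0,0,0]}]}}

```text
t: 13.5
eef_pos: [0.4232, -0.2862, 0.1812]
tool_rot: [0.003, 0.04, 0.999, -0.001]
contact_force: [0.7, -0.6, -1.9]
gripper_width: 0.552
grasp_force: 63.2
```

```bash
python3 go.py .632 .082 .165 88
```

```text
t 13.5 pos [ 0.4232 -0.2862  0.1812] yaw 85.4 q7 2.06 w 0.552 F [ 0.7 -0.6 -1.9]
off [-0.1783, 0.3839, 0.0165] ang [-0.0032, 0.0085, -0.0587]
```

Request:
{"api": "drive_tool", "payload": {"deltas": [{"gripper": 255,"offset": [-0.178,0.384,0.016],"angular": [0,0,-0.059]},{"gripper": 255,"offset": [-0.178,0.384,0.016],"angular": [0,0,-0.059]},{"gripper": 255,"offset": [-0.178,0.384,0.016],"angular": [0,0,-0.059]},{"gripper": 255,"offset": [-0.178,0.384,0.016],"angular": [0,0,-0.059]},{"gripper": 255,"offset": [-0.178,0.384,0.016],"angular": [0,0,-0.059]}]}}

```text
t: 14.0
eef_pos: [0.5447, -0.0659, 0.1675]
tool_rot: [-0.0, 0.017, 1.0, 0.0]
contact_force: [1.0, -1.5, -1.9]
gripper_width: 0.552
grasp_force: 63.2
```

```bash
python3 go.py .632 .082 .15 88
```

```text
t 14.0 pos [ 0.5447 -0.0659  0.1675] yaw 88.0 q7 1.61 w 0.552 F [ 1.  -1.5 -1.9]
off [-0.0822, 0.1508, 0.0174] ang [0.0001, -0.001, 0.0004]
```

Request:
{"api": "drive_tool", "payload": {"deltas": [{"gripper": 255,"offset": [-0.082,0.151,0.01],"angular": [0,0,0]},{"gripper": 255,"offset": [-0.082,0.151,0.01],"angular": [0,0,0]},{"gripper": 255,"offset": [-0.082,0.151,0.01],"angular": [0,0,0]},{"gripper": 255,"offset": [-0.082,0.151,0.017],"angular": [0,0,0]},{"gripper": 255,"offset": [-0.082,0.151,0.017],"angular": [0,0,0]}]}}

```text
t: 14.5
eef_pos: [0.6317, 0.0854, 0.1491]
tool_rot: [-0.001, 0.014, 1.0, 0.001]
contact_force: [-1.6, -0.1, -0.8]
gripper_width: 0.557
grasp_force: 63.2
```

Request:
{"api": "drive_tool", "payload": {"deltas": [{"gripper": 255,"offset": [0,0,0],"angular": [0,0,0]},{"gripper": 255,"offset": [0,0,0],"angular": [0,0,0]}]}}

```text
t: 14.7
eef_pos: [0.6309, 0.078, 0.1507]
tool_rot: [-0.001, 0.018, 1.0, -0.001]
contact_force: [-0.7, -0.3, -1.9]
gripper_width: 0.556
grasp_force: 63.2
```

```bash
python3 go.py .632 .082 .0975 88; python3 - <<'E'
from h import *; import cv2
m=optics.camera_model("wrist"); im=optics.read_camera("wrist"); f=lambda p,z:onz(m,p,z)[:2]
# tray black region -> min area rect in world at z=.018, using far corners
def px(P): 
    p=np.linalg.inv(m['cam_to_world'])@[*P,1]; return np.array([m['cx']-m['fx']*p[0]/p[2],m['cy']+m['fy']*p[1]/p[2]])
# far edge: sample columns in world: from x=.53 on at several y, find wood->black transition
g=cv2.cvtColor(im,cv2.COLOR_BGR2HSV)
def edge(p0,p1):
    t=np.linspace(0,1,400); Q=[np.array(p0)+(np.array(p1)-p0)*k for k in t]
    S=np.array([g[int(round(u[1])),int(round(u[0])),1] if 0<=u[0]<560 and 0<=u[1]<420 else 255 for u in (px(q) for q in Q)])
    i=np.argmax(S<90); return Q[i][:2]
for y in(.04,.06,.1,.12): print("far",edge((.53,y,.018),(.62,y,.018)))
for x in(.59,.605): print("L",edge((x,-.012,.018),(x,.06,.018)),"R",edge((x,.17,.018),(x,.10,.018)))
cv2.imwrite("pics/w9.png",cv2.convertScaleAbs(cv2.resize(im,(800,600),interpolation=cv2.INTER_CUBIC),alpha=1.3,beta=15))
E
```

```text
t 14.7 pos [0.6309 0.078  0.1507] yaw 87.9 q7 1.38 w 0.556 F [-0.7 -0.3 -1.9]
off [-0.001, 0.0041, 0.0532] ang [-0.0019, -0.0015, -0.0025]
far [0.5726 0.04  ]
far [0.5717 0.06  ]
far [0.5704 0.1   ]
far [0.5697 0.12  ]
L [ 0.59  -0.012] R [0.59   0.1418]
L [ 0.605 -0.012] R [0.605  0.1426]
```

Request:
{"api": "drive_tool", "payload": {"deltas": [{"gripper": 255,"offset": [0,0.001,0.02],"angular": [0,0,0]},{"gripper": 255,"offset": [0,0.001,0.035],"angular": [0,0,0]},{"gripper": 255,"offset": [0,0.001,0.045],"angular": [0,0,0]},{"gripper": 255,"offset": [0,0.001,0.05],"angular": [0,0,0]},{"gripper": 255,"offset": [0,0.001,0.05],"angular": [0,0,0]}]}}

```text
t: 15.25
eef_pos: [0.6313, 0.0809, 0.1004]
tool_rot: [-0.001, 0.017, 1.0, -0.0]
contact_force: [-0.6, 0.2, -1.1]
gripper_width: 0.557
grasp_force: 63.2
```

Request:
{"api": "drive_tool", "payload": {"deltas": [{"gripper": 255,"offset": [0,0,0],"angular": [0,0,0]},{"gripper": 255,"offset": [0,0,0],"angular": [0,0,0]}]}}

```text
t: 15.45
eef_pos: [0.6322, 0.0813, 0.1018]
tool_rot: [0.001, 0.017, 1.0, 0.0]
contact_force: [0.1, 0.2, -1.4]
gripper_width: 0.556
grasp_force: 63.2
```

Now (0.632, 0.081), on target. Lowering until contact.

Request:
{"api": "drive_tool", "payload": {"deltas": [{"gripper": 255,"offset": [0,0,0.002],"angular": [0,0,0]},{"gripper": 255,"offset": [0,0,0.004],"angular": [0,0,0]},{"gripper": 255,"offset": [0,0,0.005],"angular": [0,0,0]},{"gripper": 255,"offset": [0,0,0.005],"angular": [0,0,0]}]}}

```text
t: 15.85
eef_pos: [0.632, 0.0814, 0.0976]
tool_rot: [0.0, 0.017, 1.0, 0.0]
contact_force: [-3.3, -0.1, 10.6]
gripper_width: 0.553
grasp_force: 64.4
```

Request:
{"api": "drive_tool", "payload": {"deltas": [{"gripper": 255,"offset": [0,0,-0.001],"angular": [0,0,0]},{"gripper": 60,"offset": [0,0,-0.001],"angular": [0,0,0]},{"gripper": 60,"offset": [0,0,-0.001],"angular": [0,0,0]},{"gripper": 60,"offset": [0,0,-0.001],"angular": [0,0,0]},{"gripper": 60,"offset": [0,0,-0.001],"angular": [0,0,0]}]}}

```text
t: 16.35
eef_pos: [0.6317, 0.0813, 0.097]
tool_rot: [-0.0, 0.017, 1.0, -0.0]
contact_force: [-0.9, -0.0, 0.6]
gripper_width: 0.764
grasp_force: 0.0
```

Request:
{"api": "drive_tool", "payload": {"deltas": [{"gripper": 60,"offset": [0,0,-0.04],"angular": [0,0,0]},{"gripper": 60,"offset": [0,0,-0.08],"angular": [0,0,0]},{"gripper": 0,"offset": [0,0,-0.08],"angular": [0,0,0]}]}}

```text
t: 16.65
eef_pos: [0.635, 0.0816, 0.1828]
tool_rot: [0.005, 0.017, 1.0, 0.001]
contact_force: [0.9, 0.4, -0.3]
gripper_width: 0.911
grasp_force: 0.0
```

```bash
python3 - <<'E'
from h import *; import cv2
im=optics.read_camera("wrist"); cv2.imwrite("pics/w10.png",cv2.convertScaleAbs(cv2.resize(im,(800,600)),alpha=1.3,beta=15))
E
python3 go.py .447 -.108 .16 88
```

```text
t 16.7 pos [0.6336 0.0815 0.1802] yaw 88.0 q7 1.37 w 0.986 F [-0.6 -0.3 -0. ]
off [0.18, -0.1958, 0.0188] ang [0.0019, 0.0075, 0.0003]
```

Request:
{"api": "drive_tool", "payload": {"deltas": [{"gripper": 0,"offset": [0.18,-0.196,0.018],"angular": [0,0,0]},{"gripper": 0,"offset": [0.18,-0.196,0.018],"angular": [0,0,0]},{"gripper": 0,"offset": [0.18,-0.196,0.018],"angular": [0,0,0]},{"gripper": 0,"offset": [0.18,-0.196,0.018],"angular": [0,0,0]},{"gripper": 0,"offset": [0.18,-0.196,0.018],"angular": [0,0,0]}]}}

```text
t: 17.2
eef_pos: [0.4545, -0.0976, 0.1593]
tool_rot: [-0.001, 0.017, 1.0, -0.0]
contact_force: [1.2, -0.1, -0.5]
gripper_width: 0.999
grasp_force: 0.0
```

```bash
python3 go.py .447 -.108 .16 88
```

```text
t 17.2 pos [ 0.4545 -0.0976  0.1593] yaw 88.0 q7 1.68 w 0.999 F [ 1.2 -0.1 -0.5]
off [0.0071, -0.0107, -0.0007] ang [-0.0001, -0.002, 0.001]
```

Request:
{"api": "drive_tool", "payload": {"deltas": [{"gripper": 0,"offset": [0.007,-0.011,0],"angular": [0,0,0]},{"gripper": 0,"offset": [0.007,-0.011,0],"angular": [0,0,0]},{"gripper": 0,"offset": [0.007,-0.011,0],"angular": [0,0,0]}]}}

```text
t: 17.5
eef_pos: [0.4502, -0.1066, 0.1601]
tool_rot: [0.0, 0.017, 1.0, 0.0]
contact_force: [1.4, 0.9, 0.4]
gripper_width: 1.004
grasp_force: 0.0
```

```bash
python3 - <<'E'
from h import *; import cv2
m=optics.camera_model("wrist"); im=optics.read_camera("wrist"); f=lambda p,z:onz(m,p,z)[:2]
def px(P): 
    p=np.linalg.inv(m['cam_to_world'])@[*P,1]; return np.array([m['cx']-m['fx']*p[0]/p[2],m['cy']+m['fy']*p[1]/p[2]])
e=px((.447,-.108,.04)); b=px((.447,-.108,0)); print("expect top",e,"base",b)
hsv=cv2.cvtColor(im,cv2.COLOR_BGR2HSV); mask=((hsv[...,1]<70)&(hsv[...,2]<140)).astype(np.uint8)
n,l,s,c=cv2.connectedComponentsWithStats(mask)
for i in range(1,n):
    if s[i,4]>150: print(s[i],c[i],f(c[i],.03))
x0,y0=int(e[0])-50,int(e[1])-55; print(hsv[y0:y0+100:6,x0:x0+100:5,2]); print(x0,y0)
E
python3 go.py .447 -.108 .088 88
```

```text
expect top [273.7431 242.0364] base [274.54   218.5269]
[ 41   0  57  14 417] [73.4724  6.1583] [ 0.3256 -0.1999]
[ 80   0  50  28 282] [111.5355  15.8865] [ 0.3303 -0.1823]
[ 410    1  118  115 6858] [471.6159  57.7386] [ 0.3549 -0.0057]
[ 102   68   64  186 5168] [133.8574 161.5414] [ 0.4013 -0.1827]
[ 248  200   60   68 2871] [277.2724 235.4145] [ 0.4471 -0.1061]
[    0   284   560   136 42463] [284.38   374.0534] [ 0.5464 -0.1048]
[[149 147 147 147 148 148 215 228 229 228 229 228 228 229 229 228 229 228
  228 228]
 [146 146 143 144 144 146 204 227 226 226 227 226 226 226 227 227 228 228
  228 227]
 [143 143 144 141 143 142 164 226 225 225 118 137 144 226 225 226 226 226
  227 227]
 [140 140 138 140 142 141 140 141  94  55  53  53  55  59 187 222 222 223
  222 221]
 [139 141 138 140 140 139 137 112  57  56  57  57  52  55  60 218 217 219
  217 218]
 [143 146 146 144 144 145 144  47  56  59 101 114 122 128  60  66 178 229
  228 146]
 [145 144 143 144 141 144 114  74  75  76  88 119 132 159 122  61  69 139
  141 139]
 [143 143 143 142 142 144  56  73  76  75  73  76 119 136 121 124 
[... 231 characters left out ...]
 37  34  38  68  76  73  76 148
  147 144]
 [155 155 155 153 153 153  94  74  76  73  73  65  76  75  75  75 144 141
  140 138]
 [157 156 156 154 151 154 151 109  73  73  73  72  76  75  74  81 198 225
  222 207]
 [157 160 156 158 158 156 156 155 123  72  76  74  73  92 169 227 224 223
  219 220]
 [156 155 158 155 155 151 152 152 149 150 147 228 228 226 226 225 224 222
  221 234]
 [158 156 157 156 159 155 155 155 156 154 236 234 236 233 233 232 231 232
  238 243]
 [166 166 166 165 165 160 161 163 160 240 241 240 239 238 238 235 235 234
  244 244]]
223 187
t 17.55 pos [ 0.4507 -0.1061  0.1602] yaw 88.1 q7 1.7 w 0.999 F [-0.2  0.4 -0.5]
off [0.0037, -0.0021, 0.0722] ang [0.0007, 0.001, 0.0028]
```

Request:
{"api": "drive_tool", "payload": {"deltas": [{"gripper": 0,"offset": [0.004,0,0.02],"angular": [0,0,0]},{"gripper": 0,"offset": [0.004,0,0.05],"angular": [0,0,0]},{"gripper": 0,"offset": [0.004,0,0.071],"angular": [0,0,0]},{"gripper": 0,"offset": [0.004,0,0.071],"angular": [0,0,0]},{"gripper": 0,"offset": [0.004,0,0.071],"angular": [0,0,0]}]}}

```text
t: 18.05
eef_pos: [0.4462, -0.1062, 0.0892]
tool_rot: [-0.0, 0.016, 1.0, 0.0]
contact_force: [-0.4, -0.1, -0.2]
gripper_width: 1.001
grasp_force: 0.0
```

Request:
{"api": "drive_tool", "payload": {"deltas": [{"gripper": 0,"offset": [0,0,0],"angular": [0,0,0]}]}}

```text
t: 18.15
eef_pos: [0.4465, -0.1067, 0.0901]
tool_rot: [0.001, 0.017, 1.0, 0.0]
contact_force: [0.8, -0.3, 0.1]
gripper_width: 1.001
grasp_force: 0.0
```

Request:
{"api": "drive_tool", "payload": {"deltas": [{"gripper": 255,"offset": [0,0,0],"angular": [0,0,0]},{"gripper": 255,"offset": [0,0,0],"angular": [0,0,0]},{"gripper": 255,"offset": [0,0,0],"angular": [0,0,0]},{"gripper": 255,"offset": [0,0,0],"angular": [0,0,0]},{"gripper": 255,"offset": [0,0,0],"angular": [0,0,0]}]}}

```text
t: 18.65
eef_pos: [0.4456, -0.1073, 0.0899]
tool_rot: [0.0, 0.017, 1.0, 0.0]
contact_force: [-0.8, 0.1, 8.8]
gripper_width: 0.333
grasp_force: 58.5
```

Request:
{"api": "drive_tool", "payload": {"deltas": [{"gripper": 255,"offset": [0,0,0],"angular": [0,0,0]},{"gripper": 255,"offset": [0,0,-0.03],"angular": [0,0,0]},{"gripper": 255,"offset": [0,0,-0.07],"angular": [0,0,0]},{"gripper": 255,"offset": [0,0,-0.07],"angular": [0,0,0]}]}}

```text
t: 19.05
eef_pos: [0.4477, -0.1077, 0.163]
tool_rot: [0.004, 0.017, 1.0, -0.0]
contact_force: [0.8, 0.4, 0.4]
gripper_width: 0.327
grasp_force: 59.4
```

```bash
python3 go.py .651 .249 .16 95
```

```text
t 19.05 pos [ 0.4477 -0.1077  0.163 ] yaw 88.0 q7 1.71 w 0.327 F [0.8 0.4 0.4]
off [-0.1907, 0.3636, 0.0043] ang [-0.001, 0.0094, -0.1557]
```

Request:
{"api": "drive_tool", "payload": {"deltas": [{"gripper": 255,"offset": [-0.191,0.364,0.004],"angular": [0,0,-0.156]},{"gripper": 255,"offset": [-0.191,0.364,0.004],"angular": [0,0,-0.156]},{"gripper": 255,"offset": [-0.191,0.364,0.004],"angular": [0,0,-0.156]},{"gripper": 255,"offset": [-0.191,0.364,0.004],"angular": [0,0,-0.156]},{"gripper": 255,"offset": [-0.191,0.364,0.004],"angular": [0,0,-0.156]}]}}

```text
t: 19.55
eef_pos: [0.5694, 0.1118, 0.1561]
tool_rot: [-0.0, -0.044, 0.999, -0.0]
contact_force: [1.6, -1.0, -1.1]
gripper_width: 0.333
grasp_force: 59.5
```

```bash
python3 go.py .651 .249 .15 95
```

```text
t 19.55 pos [0.5694 0.1118 0.1561] yaw 95.0 q7 1.4 w 0.333 F [ 1.6 -1.  -1.1]
off [-0.0934, 0.1295, 0.006] ang [-0.0002, -0.0012, 0.0009]
```

Request:
{"api": "drive_tool", "payload": {"deltas": [{"gripper": 255,"offset": [-0.093,0.13,0.006],"angular": [0,0,0]},{"gripper": 255,"offset": [-0.093,0.13,0.006],"angular": [0,0,0]},{"gripper": 255,"offset": [-0.093,0.13,0.006],"angular": [0,0,0]},{"gripper": 255,"offset": [-0.093,0.13,0.006],"angular": [0,0,0]},{"gripper": 255,"offset": [-0.093,0.13,0.006],"angular": [0,0,0]}]}}

```text
t: 20.05
eef_pos: [0.6498, 0.2504, 0.1493]
tool_rot: [-0.001, -0.046, 0.999, 0.0]
contact_force: [-1.2, -0.4, -1.6]
gripper_width: 0.329
grasp_force: 59.6
```

Request:
{"api": "drive_tool", "payload": {"deltas": [{"gripper": 255,"offset": [0,0,0],"angular": [0,0,0]},{"gripper": 255,"offset": [0,0,0],"angular": [0,0,0]}]}}

```text
t: 20.25
eef_pos: [0.6499, 0.245, 0.1505]
tool_rot: [-0.001, -0.043, 0.999, -0.001]
contact_force: [-0.4, -0.4, -1.2]
gripper_width: 0.331
grasp_force: 59.6
```

```bash
python3 go.py .651 .249 .098 95; python3 - <<'E'
from h import *; import cv2
m=optics.camera_model("wrist"); im=optics.read_camera("wrist")
def px(P): 
    p=np.linalg.inv(m['cam_to_world'])@[*P,1]; return np.array([m['cx']-m['fx']*p[0]/p[2],m['cy']+m['fy']*p[1]/p[2]])
g=cv2.cvtColor(im,cv2.COLOR_BGR2HSV)
cv2.imwrite("pics/w11.png",im)
def edge(p0,p1):
    t=np.linspace(0,1,400); Q=[np.array(p0)+(np.array(p1)-p0)*k for k in t]
    S=np.array([g[int(round(u[1])),int(round(u[0])),1] if 0<=u[0]<560 and 0<=u[1]<420 else 255 for u in (px(q) for q in Q)])
    i=np.argmax(S<90); return Q[i][:2]
F=[edge((.55,y,.018),(.63,y,.018)) for y in(.21,.225,.27,.285,.295)]; 
R=[edge((x,.34,.018),(x,.26,.018)) for x in(.61,.62,.63)]; L=[edge((x,.15,.018),(x,.24,.018)) for x in(.61,.62,.63)]
print(np.array(F),np.array(R),np.array(L),sep="\n")
# grey floor pixels seen around the socket
hsv=g; M=((hsv[...,1]<60)&(hsv[...,2]>140)).astype(np.uint8); n,l,s,c=cv2.connectedComponentsWithStats(M); print([ (s[i].tolist(),onz(m,c[i],.008)[:2]) for i in range(1,n) if s[i,4]>150])
E
```

```text
t 20.25 pos [0.6499 0.245  0.1505] yaw 94.9 q7 1.25 w 0.331 F [-0.4 -0.4 -1.2]
off [-0.0015, 0.004, 0.0525] ang [-0.0021, -0.0016, -0.0024]
[[0.5823 0.21  ]
 [0.5835 0.225 ]
 [0.5881 0.27  ]
 [0.5899 0.285 ]
 [0.5907 0.295 ]]
[[0.61   0.3151]
 [0.62   0.3137]
 [0.63   0.3127]]
[[0.61 0.15]
 [0.62 0.15]
 [0.63 0.15]]
[([0, 132, 53, 104, 3252], array([0.6369, 0.0911])), ([248, 199, 72, 60, 1979], array([0.6436, 0.2498])), ([318, 269, 23, 57, 628], array([0.6912, 0.2826])), ([218, 270, 23, 56, 624], array([0.6968, 0.2176])), ([509, 388, 51, 32, 1036], array([0.7637, 0.4475]))]
```

```bash
python3 - <<'E'
from h import *
m=optics.camera_model("wrist")
for z in(.018,.008): print(z,onz(m,(282,199),z)[:2]+[.0225,0])
import cv2; g=cv2.imread("pics/w11.png"); print(g[190:265:5,240:330:6].max(2))
E
```

```text
0.018 [0.648  0.2462]
0.008 [0.6508 0.2465]
[[ 74  76  77  74  77  75  75  76  73  72  73  74  75  73  76]
 [ 75  76  75  75  72  75  74  75  73  77  73  73  76  75  75]
 [ 44  53  56  76  74  67 242 251 250 217  67  79  76  72  75]
 [ 53  51  49  49 173 250 250 243 249 249 248 148  74  75  77]
 [ 52  52  53 173 179 215 167 168 167 169 248 250 174  77  74]
 [ 52  50 108 178 159 105 165 167 166 167 168 250 250  72  77]
 [ 48  54 175 177 104 107 106 106 165 167 168 165 176 168  76]
 [ 51  46 177 174 104 108 106 104 105 169 164 102 176 178  77]
 [ 50  44 176 171 102 105 104 105 103 108 101 102 173 174  51]
 [ 52  41 175 172 101 105 103 107 102 106 100 102 173 173  52]
 [ 52  45 174 176 102 102 104 102 104 105 100 169 174 104  48]
 [ 53  48 107 176 175 103 105 101 105 103  97 172 172  39  52]
 [ 51  51  36 173 175 172  80 100  93 147 174 174 108  45  49]
 [ 50  54  47  40  76  75  74  75  70 166 247 127  39  54  47]
 [ 53  53  51  55  72  72  74  74  69  72  70  39  48  49  48]]
```

```bash
python3 - <<'E'
from h import *
import cv2; g=cv2.imread("pics/w11.png").max(2); m=optics.camera_model("wrist")
for u in(246,252,300,306): print(u, g[196:266:2,u])
w=g[232]; print([(i,int(w[i])) for i in list(range(244,258))+list(range(310,324))])
for u,v in((252,259),(306,259),(300,262)): print(onz(m,(u,v),.008)[:2])
print(onz(m,(251,232),.013)[:2],onz(m,(319,232),.013)[:2])
E
```

```text
246 [60 49 53 51 53 51 48 52 48 48 52 47 54 49 47 50 44 44 41 46 44 43 45 44
 49 50 56 51 54 55 52 52 53 52 50]
252 [ 75  73  56  50  47  52  51  53  47  62 144 175 175 176 175 175 174 176
 175 172 176 173 174 173 146  56  37  36  39  46  53  53  51  48  50]
300 [ 75  76  67 216 248 248 249 248 209 167 170 169 168 165 165 163 124 101
 100 100 101  97 100 100  98 141 173 174 174 238 248 112  70  71  71]
306 [ 73  75  79  80  65 241 249 250 250 250 250 244 165 116 102  97 100 102
 100 102 100 130 169 173 172 172 174 174 170 174  65  39  39  46  48]
[(244, 50), (245, 44), (246, 41), (247, 59), (248, 144), (249, 177), (250, 174), (251, 175), (252, 175), (253, 175), (254, 172), (255, 175), (256, 174), (257, 172), (310, 172), (311, 172), (312, 174), (313, 173), (314, 172), (315, 174), (316, 172), (317, 171), (318, 172), (319, 158), (320, 99), (321, 40), (322, 45), (323, 48)]
[0.6692 0.2311]
[0.6663 0.2652]
[0.6687 0.2616]
[0.6491 0.2296] [0.6455 0.2704]
```

```bash
python3 - <<'E'
from h import *
m=optics.camera_model("wrist")
P=[onz(m,p,.008)[:2] for p in((247.7,232),(319.7,232),(252,245),(300,257.5),(306,255.5))]+[onz(m,p,.018)[:2] for p in((282,198.5),(300,201),(306,205))]
s=least_squares(lambda v:[np.hypot(*(p-v[:2]))-.0225 for p in P],[.648,.248]); print(s.x,s.fun*1000)
E
python3 go.py .648 .248 .098 95
```

```text
[0.6472 0.2492] [-0.2364 -0.1666 -0.0323 -0.5642  0.3444 -0.2529  0.1678 -0.2193]
t 20.3 pos [0.65   0.2452 0.1508] yaw 94.9 q7 1.25 w 0.33 F [ 0.2 -0.8 -1.1]
off [0.0018, 0.003, 0.0528] ang [-0.0016, -0.0009, -0.0023]
```

Request:
{"api": "drive_tool", "payload": {"deltas": [{"gripper": 255,"offset": [0.003,0.001,0.01],"angular": [0,0,0]},{"gripper": 255,"offset": [0.003,0.001,0.02],"angular": [0,0,0]},{"gripper": 255,"offset": [0.003,0.001,0.03],"angular": [0,0,0]},{"gripper": 255,"offset": [0.003,0.001,0.03],"angular": [0,0,0]},{"gripper": 255,"offset": [0.003,0.001,0.03],"angular": [0,0,0]}]}}

```text
t: 20.8
eef_pos: [0.647, 0.2484, 0.1202]
tool_rot: [-0.0, -0.044, 0.999, -0.0]
contact_force: [-1.1, 0.4, -1.4]
gripper_width: 0.327
grasp_force: 59.6
```

Request:
{"api": "drive_tool", "payload": {"deltas": [{"gripper": 255,"offset": [0,0,0],"angular": [0,0,0]},{"gripper": 255,"offset": [0,0,0],"angular": [0,0,0]}]}}

```text
t: 21.0
eef_pos: [0.6476, 0.2486, 0.1214]
tool_rot: [0.0, -0.044, 0.999, 0.0]
contact_force: [0.4, 0.7, -1.6]
gripper_width: 0.328
grasp_force: 59.6
```

```bash
python3 go.py .6467 .249 .098 95
```

```text
t 21.0 pos [0.6476 0.2486 0.1214] yaw 95.0 q7 1.24 w 0.328 F [ 0.4  0.7 -1.6]
off [0.0009, 0.0004, 0.0234] ang [0.0004, 0.0012, 0.001]
```

Request:
{"api": "drive_tool", "payload": {"deltas": [{"gripper": 255,"offset": [0.001,0,0.01],"angular": [0,0,0]},{"gripper": 255,"offset": [0.001,0,0.018],"angular": [0,0,0]},{"gripper": 255,"offset": [0.001,0,0.022],"angular": [0,0,0]},{"gripper": 255,"offset": [0.001,0,0.022],"angular": [0,0,0]},{"gripper": 255,"offset": [0.001,0,0.022],"angular": [0,0,0]}]}}

```text
t: 21.5
eef_pos: [0.6461, 0.2483, 0.0984]
tool_rot: [-0.0, -0.044, 0.999, -0.0]
contact_force: [0.1, 0.9, -0.8]
gripper_width: 0.329
grasp_force: 60.0
```

Request:
{"api": "drive_tool", "payload": {"deltas": [{"gripper": 255,"offset": [0,0,0.002],"angular": [0,0,0]},{"gripper": 255,"offset": [0,0,0.003],"angular": [0,0,0]},{"gripper": 255,"offset": [0,0,0.003],"angular": [0,0,0]}]}}

```text
t: 21.8
eef_pos: [0.6464, 0.2484, 0.0979]
tool_rot: [0.0, -0.044, 0.999, 0.0]
contact_force: [-6.1, -2.0, 14.8]
gripper_width: 0.325
grasp_force: 61.5
```

Contact at exactly the predicted floor height. Releasing.

Request:
{"api": "drive_tool", "payload": {"deltas": [{"gripper": 255,"offset": [0,0,-0.002],"angular": [0,0,0]},{"gripper": 100,"offset": [0,0,-0.002],"angular": [0,0,0]},{"gripper": 100,"offset": [0,0,-0.002],"angular": [0,0,0]},{"gripper": 100,"offset": [0,0,-0.002],"angular": [0,0,0]},{"gripper": 60,"offset": [0,0,-0.002],"angular": [0,0,0]}]}}

```text
t: 22.3
eef_pos: [0.6462, 0.2484, 0.0975]
tool_rot: [-0.0, -0.044, 0.999, -0.0]
contact_force: [-0.6, 0.6, 0.9]
gripper_width: 0.752
grasp_force: 0.0
```

Request:
{"api": "drive_tool", "payload": {"deltas": [{"gripper": 60,"offset": [0,0,-0.03],"angular": [0,0,0]},{"gripper": 60,"offset": [0,0,-0.07],"angular": [0,0,0]},{"gripper": 0,"offset": [0,0,-0.12],"angular": [0,0,0]},{"gripper": 0,"offset": [0,0,-0.12],"angular": [0,0,0]},{"gripper": 0,"offset": [0,0,-0.12],"angular": [0,0,0]}]}}

```text
t: 22.8
eef_pos: [0.647, 0.2487, 0.2196]
tool_rot: [0.002, -0.044, 0.999, 0.001]
contact_force: [-0.6, 0.1, -0.5]
gripper_width: 1.0
grasp_force: 0.0
```

```bash
cat > chk.py <<'E'
from h import *; import cv2
m=optics.camera_model("wrist"); im=optics.read_camera("wrist"); sc=optics.read_camera("scene")
def px(m,P):
    p=np.linalg.inv(m['cam_to_world'])@[*P,1]; return np.array([m['cx']-m['fx']*p[0]/p[2],m['cy']+m['fy']*p[1]/p[2]])
def art(img,mm,P,w,h,nx,ny):  # value samples around a projected point
    c=px(mm,P); g=img.max(2); return c,g[np.clip(np.linspace(c[1]-h,c[1]+h,ny).astype(int),0,419)][:,np.clip(np.linspace(c[0]-w,c[0]+w,nx).astype(int),0,559)]
c,a=art(im,m,(.647,.2485,.048),60,60,21,21); print("lock top at wrist",c); print(a)
c,a=art(sc,C["scene"],(.650,.2485,.048),24,24,25,17); print("lock top at scene",c); print(a)
c,a=art(sc,C["scene"],(.635,.082,.046),34,30,25,21); print("bb top at scene",c); print(a)
E
python3 chk.py; python3 go.py .647 .249 .2 95
```

```text
lock top at wrist [276.175  216.5346]
[[ 68  69  70  70  67  72  72  70  70  70  66  71  69  70  69  71  69  66
   72  67  71]
 [ 44  69  67  71  68  67  72  70  71  69  68  72  67  69  73  67  71  71
   71  67  68]
 [ 48  70  69  71  69  69  70  69  73  72  73  67  66  69  66  68  69  67
   72  70  67]
 [ 47  49  67  68  67  69  71  68  68  72  68  67  69  72  70  68  68  70
   67  70  69]
 [ 45  45  46  49  43  70  68  70 243 247 246 245 244  81  70  71  69  71
   70  70  70]
 [ 46  47  46  47  47  45  43 245 169 123  73  98 192 245 128  72  71  71
   72  69  69]
 [ 48  43  46  45  47  46 162 163  84  68  70  69  72 230 246  70  71  68
   69  72  70]
 [ 46  45  48  48  45  49 165 149  66  99 142 154 168  75 165  73  70  73
   71  72  74]
 [ 48  47  48  48  49  48 163 149  95 152 152 195 197 144 127  41  46  47
   43  48  71]
 [ 48  52  50  45  48  45 166  76  96  95  74  79  96  95  70  44  44  46
   46  45  72]
 [ 44  47  47  49  48  47  36  93  93  73  66  50  94  95  94  47  46  50
   50  46  70]
 [ 46  47  46  45  48  47  50  93  94  75  51  54  93  95 120  48  46  48
   45  49
[... 4310 characters left out ...]
00  95
   16  19  19  20  20  19  33]
 [ 32  33  32  33  32  34  32  99  81  93 104  97  98  99 102 104  91  57
   20  19  19  19  19  16  97]
 [ 33  32  32  33  33  32  33  33  71  73  89  87  93  94  75  85  30  19
   18  17  18  20  20  24 106]
 [ 32  32  33  32  33  32  33  34  34  34  33  46  59  40  28  17  19  19
   18  19  19  18  18  81 109]
 [ 12  19  30  32  33  33  33  33  34  34  34  34  34  33  32  18  20  18
   18  19  20  19  22 102 103]
 [ 62  38  11  12  18  30  34  32  33  30  33  33  33  33  35  17  19  20
   19  18  20  18  72 126 109]]
t 22.9 pos [0.6455 0.2482 0.2166] yaw 95.1 q7 1.24 w 1.0 F [-1.   0.4 -0.8]
off [-0.0016, 0.0007, 0.0166] ang [-0.0008, -0.0024, 0.0012]
```

```bash
python3 - <<'E'
from station import bot
print(bot.hand_in())
E
```

```text
the job is handed in; nothing more can be done
None
```

All four tools are in their cut-outs and the job was handed in at about 23 s; each met its cut-out's floor at or within 2 mm of the expected height, but the hex set was not looked at again after release (the other three were).

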